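# Make up a burnishing charge and hang the basket

## Robot

A 6-joint arm with a two-finger parallel gripper is mounted at the origin on the work surface. World frame = base frame: x ahead of the robot, y to its left, z up, the work surface at z = 0. Lengths are in m, angles in rad, forces in N, time in s.
With the tool pointing down it reaches from about 0.375 to 0.9 m from the base axis. Payload 3.1 kg.
Tool frame: the origin (TCP) lies between the finger pads; the fingertips stand robot.tip_extent ahead of it and the grasp point (between the pads) lies 3 mm ahead of it (robot.tip_extent is the distance from the TCP to the fingertips, in m); z points along the fingers, x is the direction in which the jaws open and shut, and the axes are right-handed (so a half turn about z gives the same grasp; the last joint's range is limited). The gripper opens to 87 mm and grips with 3 to 60 N. Pads are 19 mm wide; open, the fingers measure 117 mm over their backs; the gripper's body (75 mm by 190 mm) begins 51 mm behind the grasp point.
Start: joints at [-1.458, 0.527, 1.433, -0, 1.181, -0.178], TCP at [0.179, -0.599, 0.245] pointing down, gripper open.
Joint ranges: [-3.08, 3.08], [-0.75, 2.2], [0.22, 2.44], [-1.43, 4.57], [0, 2.65], [-2.85, 2.85]. Speed limits (rad/s): [2.79, 2.79, 3.14, 3.14, 3.14, 3.14].

## Interface

Orientations are given as a unit quaternion [x, y, z, w].
In Python, from rig import robot, cams gives the robot as it stands.
- The arm moves only by the tool carry_out, never from a script. Its argument "steps" is a list of rows, each a list of 3 entries, a list of its own where there are three numbers: the shift along the world's x, y, z in cm, then the turn about the world's z in degrees, then the closure, from 0 (fully open) to 1 (shut). In form: [[[dx, dy, dz], spin, fingers], ...]. A call has 1 to 10 rows; each row shifts and turns the pose as measured when the row begins; what a row does not reach is not made up. A row lasts 1/10 s, in which the tool goes at most 50 mm and 8.59 degrees, less where a joint would pass 70% of its speed; a pose out of reach is approached as far as the arm can. A call with a gripper value outside its range is refused whole. The fingers move at their own pace and stop on an object; "squeeze" is the grip in N (left out, the last holds). Time passes only in rows, so rows that do not move let the fingers close. It gives the time, the measured TCP pose, the force and the opening at its end, in the units of the state.
- robot.get_obs(): the state, without advancing time (a new reading comes with each control period).
- cams.camera(name): name is "scene" or "top" or "wrist"; returns a dict with "pixels" (400x640x3 uint8, red, green, blue), "fx", "fy", "cx", "cy" (pixels), "eye" and "rotation" of the camera in the world. Camera axes: x right, y up, looking along -z (the intrinsics and any distortion apply to the point x, -y, -z); pixel columns grow to the right and rows downward; lengths in m; the calibration is good to about 2 mm. The wrist camera is an equidistant fisheye: a pixel r from the principal point sees the ray r / f radians off the axis. A picture is of the moment at which its call begins. There is no depth.
- robot.hand_in(): hands the job in, once; it reports no verdict.
The state is a dict: "time": time; "q": joint angles; "joint_velocities": joint speeds; "joint_torque": joint torques, N m; "position": TCP position; "tool_rot": TCP orientation; "ft_force": force on the tool from outside, world axes, zero at the start; "moment": the same for the moment, N m; "grip_width": finger opening in m.
Only numpy, scipy, OpenCV 4.12 (cv2) and the standard library are available. Lean on these libraries where they do the work, as an engineer would, in place of code of your own. Each camera call takes 0.05 s, during which the arm holds its last target. There are 200 camera calls.

## Task

Make up a burnishing charge: stand the basket on the bench under the hopper's chute, pull the slide gate partway so that all the steel balls of the charge cell run into the basket while the reserve balls stay in the hopper, then push the gate fully shut. Put every bronze casting from the leather pad into the basket too (at any time), and finish with the basket and its whole charge hanging freely and nearly still by its handle on both prongs of the hook stand. Leave the torch, the dish and the hammer alone.

Things in the scene. Friction and masses are not known exactly. Their poses are not given: they have to be found in the camera images.
- hopper: Fixed green hopper, 215 mm tall. Origin on the bench under the middle of its cells; its chute runs to -x, y points to the charge cell's side, z up. Body within x -33 to +34 (base to +55), y +-47 mm. A steel gate plate at z 135 to 140 mm is the floor of both cells. Below it a chute 76 mm wide slopes down to a mouth at x -118 to -80, top z 108, underside z 72 mm.
- charge_cell (a point): Middle of the gate plate under the charge cell, 140 mm above the bench: open-topped, 54 mm (x) by 30 mm (hopper's y +4 to +34 mm), 75 mm deep; the cell farther from the gate's red block. The reserve cell (y -34 to -4 mm) is its twin on the red block's side, behind a yellow wall 8 mm thick.
- spout (a point): Centre of the open bottom of the chute's mouth (34 mm in x by 76 mm in y; end wall at -x), 72 mm above the bench, 97.5 mm to -x of the hopper's origin; axes as the hopper's. The basket, set down in front, slides in and out low under it (not from above). Best: basket's x axis along the hopper's, its centre 34 mm to -x of this point, the handle on the mouth's -x side.
- gate (a joint): Slide gate, m: 0 is shut, grows to 0.075 as it is pulled to the hopper's -y. It uncovers the charge cell first: all its balls have dropped by 0.036; the reserve cell starts to uncover at 0.044 and its balls drop from about 0.052, so 0.038 to 0.046 is right. Stays where left; friction about 2 N.
- gate_knob (a point): Grip point in the upright red block, 14 x 14 mm and 45 mm tall (z 140 to 185 mm), at the outer end of the gate's stem, 105 mm to -y of the hopper's origin when shut; this point is 165 mm above the bench. Axes as the hopper's. Clear space of 58 mm to the hopper's body.
- basket: Loose steel basket, 130 (x) by 110 (y) by 55 mm tall, walls and floor 3 mm, open top, 0.22 kg. Origin at the centre of its underside, z up. A fixed arched handle spans it along y at x = 0: uprights 4 mm thick at y +-53 mm rise to a square bar 10 x 10 mm along y.
- basket_bar (a point): Middle of the basket's handle bar (10 x 10 mm section, 110 mm long along the basket's y), 150 mm above the basket's underside. Black grip sleeve 44 mm long.
- hook_stand: Fixed hook stand. Origin on the bench under the seat; x points to its back post (24 mm wide, crossbar 100 mm wide on top, 262 mm tall, front face at x +90 mm); base plate 12 mm thick, x +30 to +140 mm, 150 mm wide. Two parallel brass prongs, 8 mm thick, at y +-32 mm, leave the post at z 252, dip to z 232 at x = 0 and turn up to tips at x -36, z 262 mm.
- hook_seat (a point): Where the middle of the basket's bar belongs when it hangs in the dips of both prongs: between the prongs, 241 mm above the bench; axes as the stand's (the bar lies along y, the fingers fit between the prongs). The prongs enter from the front between the basket's rim and its bar, so the basket goes on from the -x side with the bar 275 to 320 mm above the bench, then down.
- casting0: Loose bronze casting, at first on the flat leather pad on the bench (the number present varies, 2 to 4): a disc 28 mm across and 10 mm thick with a stub 10 mm across and 10 mm tall on top, 20 mm in all, 50 g. Origin at the centre of the disc's underside, z up through the stub.
- casting1: Loose bronze casting, at first on the flat leather pad on the bench (the number present varies, 2 to 4): a disc 28 mm across and 10 mm thick with a stub 10 mm across and 10 mm tall on top, 20 mm in all, 50 g. Origin at the centre of the disc's underside, z up through the stub.
- casting2: Loose bronze casting, at first on the flat leather pad on the bench (the number present varies, 2 to 4): a disc 28 mm across and 10 mm thick with a stub 10 mm across and 10 mm tall on top, 20 mm in all, 50 g. Origin at the centre of the disc's underside, z up through the stub.
- casting3: Loose bronze casting, at first on the flat leather pad on the bench (the number present varies, 2 to 4): a disc 28 mm across and 10 mm thick with a stub 10 mm across and 10 mm tall on top, 20 mm in all, 50 g. Origin at the centre of the disc's underside, z up through the stub.
- ball0: Steel burnishing ball, 16 mm across, 17 g, origin at its centre; starts in the charge cell (3 to 5 are present).
- ball1: Steel burnishing ball, 16 mm across, 17 g, origin at its centre; starts in the charge cell (3 to 5 are present).
- ball2: Steel burnishing ball, 16 mm across, 17 g, origin at its centre; starts in the charge cell (3 to 5 are present).
- ball3: Steel burnishing ball, 16 mm across, 17 g, origin at its centre; starts in the charge cell (3 to 5 are present).
- ball4: Steel burnishing ball, 16 mm across, 17 g, origin at its centre; starts in the charge cell (3 to 5 are present).
- reserve0: Steel ball, 16 mm across, origin at its centre, one of three in the reserve cell: must stay in the hopper.
- reserve1: Steel ball, 16 mm across, origin at its centre, one of three in the reserve cell: must stay in the hopper.
- reserve2: Steel ball, 16 mm across, origin at its centre, one of three in the reserve cell: must stay in the hopper.
- torch: Bystander: white gas torch, can 54 mm across, 185 mm tall with its head, origin under the can.
- dish: Bystander: white porcelain dish, 84 mm across, 30 mm tall, origin under its centre.
- hammer: Bystander: small hammer with a wooden handle lying on the bench, about 250 mm long and 30 mm high, origin under its middle.

How it is judged:
By the outcome, as a careful person would: the job done as asked, in the order asked, and still so for the second after the job is handed in, with the robot touching nothing.
Of casting0, casting1, casting2, casting3 only 2 to 4 are there at a start; the rules pass over those that are not, and their reading is None.
Of ball0, ball1, ball2, ball3, ball4 only 3 to 5 are there at a start; the rules pass over those that are not, and their reading is None.
At some moment in a run one of casting0, casting1, casting2, casting3 may be knocked a few centimetres aside while the robot is not near it.
It also fails if it takes over 210 s, if anything falls off the work surface, if the arm or the gripper's body presses on something with over 40 N, if the wrist force passes 120 N, or if a joint passes its speed limit or range.

## Working session

There is one attempt and no reset: what is moved stays moved. The work goes in short steps, Python scripts to look and compute and a tool call to move; the robot and the scene stay as the last step left them, time stands still between calls to the robot, and variables do not carry over. Pictures are saved under pics/ and viewed, about 12 in all and at most 16, crops included, and the job is handed in when it is done.

Besides the shell and the picture viewer there is one more tool, called after ">>>" as name(argument=value, ...), one argument or row to a line, values as JSON. carry_out: Moves the arm, as the interface text tells. Its arguments: {"type":"object","properties":{"steps":{"type":"array"},"squeeze":{"type":"number"}},"required":["steps"]}

```bash
ls; mkdir -p pics; cat > h.py <<'E'
import numpy as np, cv2
from rig import robot, cams
def shot(n,f):
    c=cams.camera(n); cv2.imwrite(f'pics/{f}.png',cv2.cvtColor(c['pixels'],cv2.COLOR_RGB2BGR))
    np.save(f'pics/{f}.npy',{k:c[k] for k in c},allow_pickle=True); return c
def load(f): return np.load(f'pics/{f}.npy',allow_pickle=True).item()
def ray(c,u,v,fish=False):
    x=(u-c['cx'])/c['fx']; y=(v-c['cy'])/c['fy']
    if fish:
        r=np.hypot(x,y); s=np.sin(r)/r if r>1e-9 else 1; d=np.array([x*s,-y*s,-np.cos(r)])
    else: d=np.array([x,-y,-1.])
    d=np.array(c['rotation'])@d; return np.array(c['eye']),d/np.linalg.norm(d)
def onz(c,u,v,z,fish=False):
    e,d=ray(c,u,v,fish); return e+d*(z-e[2])/d[2]
def tri(*rs):
    A=np.zeros((3,3));b=np.zeros(3)
    for e,d in rs:
        P=np.eye(3)-np.outer(d,d);A+=P;b+=P@e
    p=np.linalg.solve(A,b); return p,[np.linalg.norm((np.eye(3)-np.outer(d,d))@(p-e)) for e,d in rs]
def proj(c,p,fish=False):
    q=np.array(c['rotation']).T@(np.array(p)-np.array(c['eye'])); x,y,z=q[0],-q[1],-q[2]
    if fish:
        r=np.hypot(x,y);t=np.arctan2(r,z);return c['cx']+c['fx']*t*x/r,c['cy']+c['fy']*t*y/r
    return c['cx']+c['fx']*x/z,c['cy']+c['fy']*y/z
E
python3 - <<'E'
from h import *
for n in['scene','top','wrist']:
    c=shot(n,n+'0'); print(n,{k:np.round(c[k],3).tolist() for k in c if k!='pixels'})
print(robot.tip_extent,robot.get_obs())
E
```

```text
pics
scene {'fx': 449.341, 'fy': 449.341, 'cx': 320.909, 'cy': 199.552, 'eye': [1.243, 0.574, 0.891], 'rotation': [0.193, 0.392, 0.807, 0.397]}
top {'fx': 370.181, 'fy': 370.181, 'cx': 322.662, 'cy': 192.416, 'eye': [0.381, 0.007, 1.273], 'rotation': [-0.028, 0.039, 0.714, -0.698]}
wrist {'fx': 309.707, 'fy': 309.707, 'cx': 319.632, 'cy': 195.863, 'eye': [0.253, -0.577, 0.384], 'rotation': [-0.112, 0.084, -0.591, 0.794]}
0.022 {'time': 0.15, 'q': array([-1.45853301e+00,  5.28288568e-01,  1.43359615e+00, -7.13587617e-06,
        1.18141257e+00, -1.78515701e-01]), 'joint_velocities': array([ 4.89628856e-04, -2.05273863e-03, -4.11123923e-03,  6.72554304e-04,
       -6.34323058e-04, -8.56359249e-05]), 'joint_torque': array([ 7.83150463e-04, -4.40431166e+01, -1.76841670e+01,  6.33104704e-02,
        5.52943989e-02, -1.01868268e-04]), 'position': array([ 0.17914398, -0.59822867,  0.24377808]), 'tool_rot': array([ 8.02091109e-01, -5.97201077e-01, -5.84797418e-04, -6.20055161e-04]), 'ft_force': array([-0.74228622, -0.27801423, -0.21037427]), 'moment': array([-0.00100175,  0.00364212,  0.00860815]), 'grip_width': 0.0870389048439746}
```

```bash
sed -i "s/^from rig.*/&\nfrom scipy.spatial.transform import Rotation as R/; s/    c=cams.camera(n);/    c=dict(cams.camera(n)); c['rotation']=R.from_quat(c['rotation']).as_matrix();/" h.py
python3 - <<'E'
from h import *
for n in['scene','top','wrist']:
    c=load(n+'0'); c['rotation']=R.from_quat(c['rotation']).as_matrix(); np.save(f'pics/{n}0.npy',c,allow_pickle=True)
    cv2.imwrite(f'pics/{n}0b.png',cv2.resize(cv2.imread(f'pics/{n}0.png'),(800,500),interpolation=cv2.INTER_CUBIC))
    print(c['rotation'])
E
```

```text
[[-6.10109128e-01 -4.89714858e-01  6.22853281e-01]
 [ 7.92317361e-01 -3.77319410e-01  4.79440572e-01]
 [ 2.25460893e-04  7.86008537e-01  6.18215601e-01]]
[[-0.02263016  0.99515676 -0.09566034]
 [-0.99963797 -0.021131    0.01665588]
 [ 0.01455382  0.09600263  0.99527468]]
[[ 0.28689664  0.92034553  0.26580899]
 [-0.95796048  0.27604362  0.07817692]
 [-0.0014251  -0.27706321  0.96085064]]
```

View pics/scene0b.png

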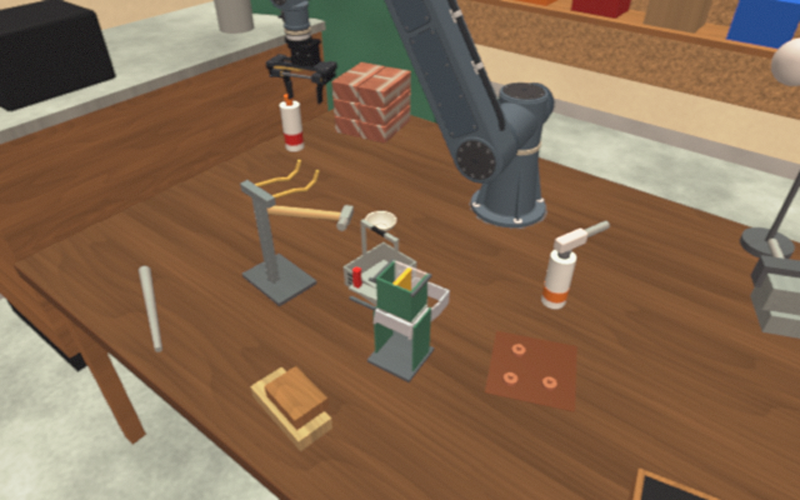

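View pics/top0b.png

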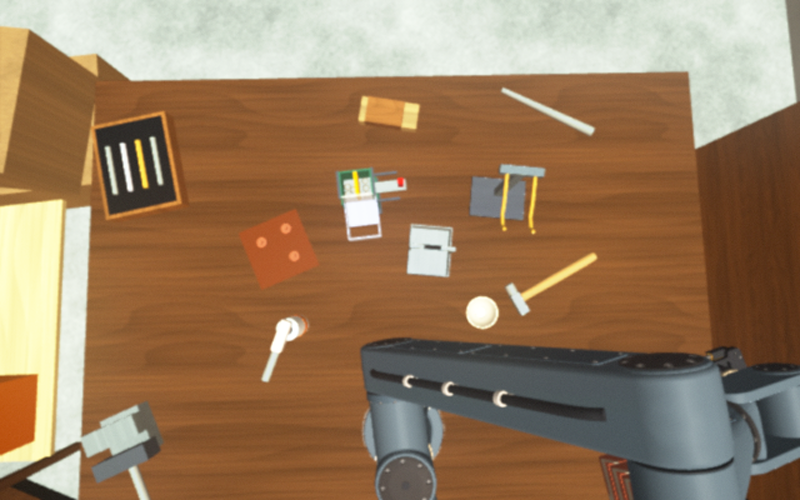

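```bash
python3 - <<'E'
from h import *
a=cv2.imread('pics/top0.png')[120:270,185:445]; b=cv2.imread('pics/scene0.png')[115:315,190:470]
cv2.imwrite('pics/c1.png',cv2.resize(a,None,fx=3,fy=3,interpolation=cv2.INTER_CUBIC)); cv2.imwrite('pics/c2.png',cv2.resize(b,None,fx=2.8,fy=2.8,interpolation=cv2.INTER_CUBIC))
E
```

```text
(no output)
```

View pics/c1.png

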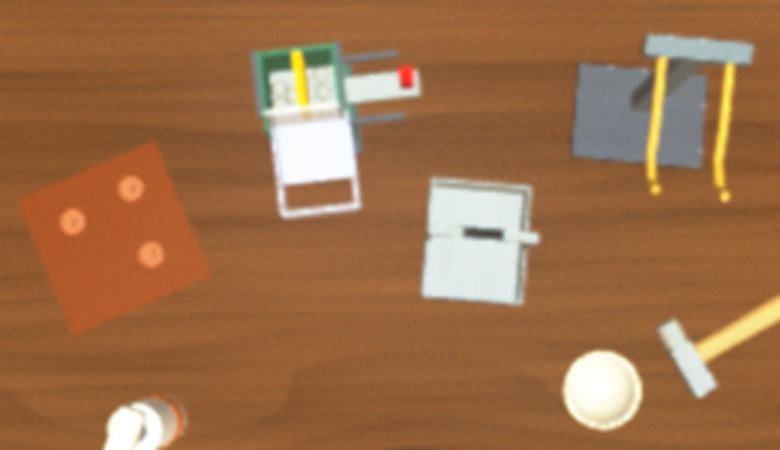

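View pics/c2.png

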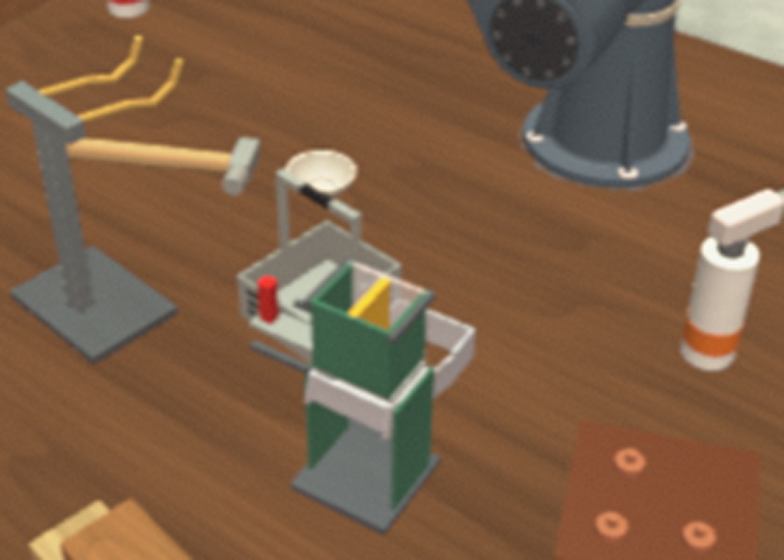

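```bash
python3 - <<'E'
from h import *
t,s=load('top0'),load('scene0')
T=lambda x,y:ray(t,185+(x+.5)/3-.5,120+(y+.5)/3-.5); S=lambda x,y:ray(s,190+(x+.5)/2.8-.5,115+(y+.5)/2.8-.5)
def Z(x,y,z):
    e,d=T(x,y); return (e+d*(z-e[2])/d[2]).round(4)
for n,a,b in [('sleeve',(483,233),(315,195)),('red top',(407,70),(267,281)),('tipA',(656,189),(179,62)),('tipB',(725,197),(139,40)),('cast1',(131,188),(612,524)),('cast2',(72,222),(700,535)),('cast3',(151,255),(630,460)),('yellow far',(298,52),(387,283)),
  ('mouth cornerL',(281,216),(474,332))]:
    p,r=tri(T(*a),S(*b)); print(n,p.round(4),np.round(r,4))
print('hopper corners z.215',Z(253,52,.215),Z(340,43,.215),'mouth',Z(281,216,.108),Z(360,209,.108))
print('basket bar ends',Z(427,235,.15),Z(540,239,.15),'rim',Z(432,178,.055),Z(531,186,.055),Z(522,303,.055),Z(422,297,.055))
print('prong back',Z(661,60,.252),Z(731,66,.252),'tips',Z(656,189,.262),Z(725,197,.262))
print('crossbar',Z(646,35,.262),Z(753,45,.262))
E
```

```text
sleeve [ 0.4736 -0.0823  0.1502] [0.0015 0.0015]
red top [ 0.6339 -0.0063  0.185 ] [0.001 0.001]
tipA [ 0.5005 -0.2324  0.2612] [0.0006 0.0006]
tipB [ 0.4921 -0.2964  0.26  ] [0.0003 0.0003]
cast1 [0.5447 0.3087 0.0077] [0.0003 0.0003]
cast2 [0.5074 0.3756 0.0067] [0.0007 0.0007]
cast3 [0.4678 0.2857 0.007 ] [0.0008 0.0008]
yellow far [0.6329 0.1073 0.2423] [0.0134 0.0134]
mouth cornerL [0.4998 0.1276 0.1024] [0.001 0.001]
hopper corners z.215 [0.6482 0.1421 0.215 ] [0.6555 0.0577 0.215 ] mouth [0.4987 0.1278 0.108 ] [0.5043 0.0446 0.108 ]
basket bar ends [ 0.4719 -0.0242  0.15  ] [ 0.4654 -0.1389  0.15  ] rim [ 0.5427 -0.0339  0.055 ] [ 0.5315 -0.1432  0.055 ] [ 0.4027 -0.1291  0.055 ] [ 0.4117 -0.0197  0.055 ]
prong back [ 0.6239 -0.2451  0.252 ] [ 0.6169 -0.3109  0.252 ] tips [ 0.5008 -0.2327  0.262 ] [ 0.4921 -0.2961  0.262 ]
crossbar [ 0.6455 -0.2297  0.262 ] [ 0.6341 -0.3294  0.262 ]
```

>>> carry_out(
  steps=[
    [[2.7,2.8,1.8],-3,0],
    [[2.7,2.8,1.8],-3,0],
    [[2.7,2.8,1.8],-3,0],
    [[2.7,2.8,1.8],-3,0],
    [[2.7,2.8,1.8],-3,0],
    [[2.7,2.8,1.8],-3,0],
    [[2.7,2.8,1.8],-3,0],
    [[2.7,2.8,1.8],-1,0],
    [[2.7,2.8,1.8],0,0],
    [[0.8,4.0,0],0,0],
  ],
)

```text
time: 1.15
position: [0.435, -0.2976, 0.4068]
tool_rot: [-0.663, 0.748, 0.002, 0.004]
ft_force: [0.1, 0.2, 0.2]
grip_width: 0.0872
```

>>> carry_out(
  steps=[
    [[1,4.2,0],0,0],
    [[1,4.2,0],0,0],
    [[1,4.2,0],0,0],
    [[1,4.2,0],0,0],
    [[1,4.2,0],0,0],
    [[1,4.2,0],0,0],
    [[0,0,0],0,0],
  ],
)

```text
time: 1.85
position: [0.4956, -0.0303, 0.4062]
tool_rot: [-0.665, 0.747, 0.003, 0.005]
ft_force: [-0.3, 0.1, 0.3]
grip_width: 0.0871
```

```bash
python3 - <<'E'
from h import *
c=shot('wrist','w1'); o=robot.get_obs(); print(o['time'],o['position'],o['tool_rot'],c['eye'])
cv2.imwrite('pics/w1b.png',cv2.resize(cv2.imread('pics/w1.png'),(800,500),interpolation=cv2.INTER_CUBIC))
E
```

```text
1.9 [ 0.49537711 -0.03244215  0.40611082] [-0.66463073  0.74715637  0.00233703  0.00422956] [ 0.57130153 -0.04104646  0.54701609]
```

View pics/w1b.png

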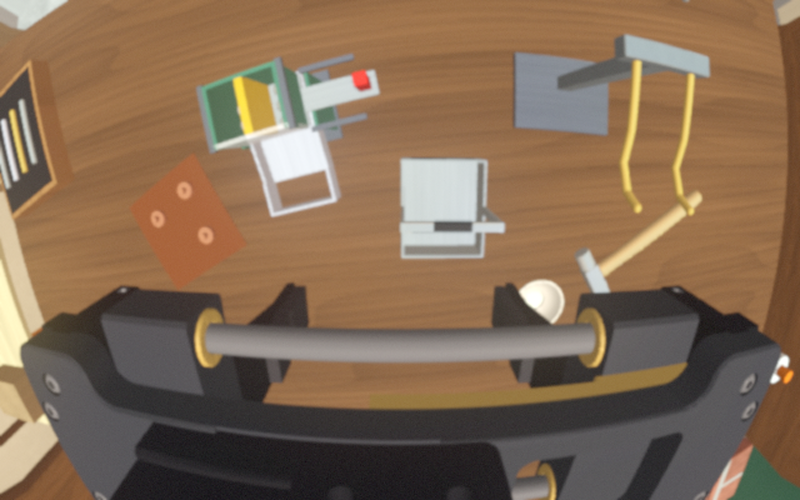

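>>> carry_out(
  steps=[
    [[-0.8,4.2,0],0,0.2],
    [[-0.8,4.2,0],0,0.3],
    [[-0.8,4.2,0],0,0.4],
    [[-0.6,4.2,-1],0,0.4],
    [[-0.6,4.2,-2.5],0,0.4],
    [[-0.4,4.2,-2.5],0,0.4],
    [[0,4.0,-2.5],0,0.4],
    [[0,4.0,-2.5],0,0.4],
    [[0,1,-2],0,0.4],
    [[0,0,0],0,0.4],
  ],
)

```text
time: 2.9
position: [0.4588, 0.3066, 0.2709]
tool_rot: [-0.657, 0.754, -0.004, 0.003]
ft_force: [-0.2, 0.1, 0.1]
grip_width: 0.0523
```

```bash
python3 - <<'E'
from h import *
c=shot('wrist','w2'); o=robot.get_obs(); print(o['time'],o['position'],o['tool_rot'],o['grip_width'],c['eye'])
cv2.imwrite('pics/w2b.png',cv2.imread('pics/w2.png')[0:260])
E
```

```text
2.95 [0.45970188 0.30633796 0.27238285] [-0.65688807  0.7539626  -0.00408684  0.00466453] 0.05232062162358076 [0.53342005 0.29592532 0.41236492]
```

View pics/w2b.png

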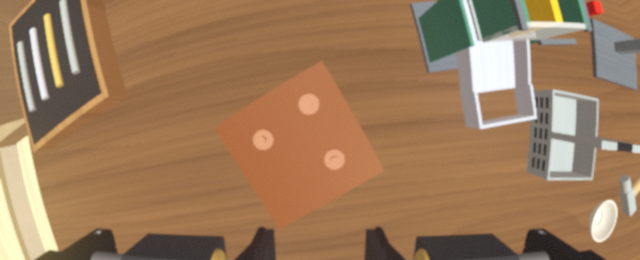

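```bash
cat >> h.py <<'E'
def blobs(c,m,lo,hi):
    n,l,s,ce=cv2.connectedComponentsWithStats(m.astype(np.uint8)); return [(ce[i],s[i]) for i in range(1,n) if lo<s[i][4]<hi]
def castings(f,lo=20,hi=2000):
    c=load(f); p=c['pixels'].astype(int); r,g,b=p[...,0],p[...,1],p[...,2]
    m=(r>195)&(r-g>45)&(r-b>60)&(r-g<120)&(g>110)&(b>70)
    m=cv2.morphologyEx(m.astype(np.uint8),cv2.MORPH_CLOSE,np.ones((3,3)))
    return c,[(ce,s) for ce,s in blobs(c,m,lo,hi)]
E
python3 - <<'E'
from h import *
p=load('w2')['pixels']; print(p[140,263],p[104,302],p[150,300],p[140,268])
B={}
for f in['w1','w2']:
    c,b=castings(f); B[f]=(c,b)
    for ce,s in b: print(f,ce.round(1),s[2:],onz(c,*ce,.012,True).round(4))
for ce,s in B['w2'][1]:
    for ce1,s1 in B['w1'][1]:
        q,r=tri(ray(B['w2'][0],*ce,True),ray(B['w1'][0],*ce1,True))
        if max(r)<.004: print(q.round(4),np.round(r,4))
E
```

```text
[232 168 127] [234 170 130] [183 117  76] [233 169 130]
w1 [ 35.3 113.5] [12 48 53] [0.7034 0.6441 0.012 ]
w1 [ 39.  148.2] [12 16 38] [0.617  0.6507 0.012 ]
w1 [146.9 152. ] [ 12  13 126] [0.546  0.3071 0.012 ]
w1 [ 24.1 161.4] [12 10 24] [0.598  0.7337 0.012 ]
w1 [125.6 174.9] [ 11  13 110] [0.5089 0.3728 0.012 ]
w1 [164. 188.] [ 11  13 122] [0.4699 0.2841 0.012 ]
w1 [589.8 371.4] [ 19  26 190] [-0.409  -0.9882  0.012 ]
w1 [582.  392.2] [ 17  17 124] [-0.5628 -1.0226  0.012 ]
w1 [570.3 393.2] [ 8 15 31] [-0.515  -0.9274  0.012 ]
w2 [86.7 76.5] [ 60 139 748] [0.665  0.6459 0.012 ]
w2 [308.6 103.8] [ 22  23 401] [0.5459 0.3084 0.012 ]
w2 [262.6 139.4] [ 22  22 364] [0.5091 0.3743 0.012 ]
w2 [ 40.2 143.6] [13 10 46] [0.5876 0.7938 0.012 ]
w2 [334.1 159.2] [ 23  22 385] [0.4699 0.2856 0.012 ]
[0.5459 0.3085 0.0099] [0. 0.]
[0.5088 0.3747 0.0095] [0.0002 0.0002]
[0.4695 0.2855 0.0097] [0. 0.]
```

>>> carry_out(
  steps=[
    [[0.5,-1.0,-3.5],0,0.4],
    [[0.5,-1.0,-4.5],0,0.4],
    [[0,0,-4.5],0,0.4],
    [[0,0,-4.5],0,0.4],
    [[0,0,-3],0,0.4],
    [[0,0,-1],0,0.4],
    [[0,0,0],0,0.4],
  ],
)

```text
time: 3.65
position: [0.4852, 0.2765, 0.0686]
tool_rot: [-0.652, 0.758, -0.011, 0.017]
ft_force: [0.2, -0.2, -0.5]
grip_width: 0.0522
```

>>> carry_out(
  steps=[
    [[0,0,0],0,0.4],
    [[0,0,0],0,0.4],
  ],
)

```text
time: 3.85
position: [0.4883, 0.276, 0.072]
tool_rot: [-0.651, 0.759, -0.012, 0.02]
ft_force: [0.2, -0.2, -0.4]
grip_width: 0.0525
```

```bash
cat >> h.py <<'E'
def st(*t):
    o=robot.get_obs(); r=R.from_quat(o['tool_rot']); x=r.apply([1,0,0]); z=r.apply([0,0,1]); g=o['position']+.003*z
    print('t',round(o['time'],2),'tcp',o['position'].round(4),'yaw',round(np.degrees(np.arctan2(x[1],x[0])),1),'z',z.round(3),'f',o['ft_force'].round(1),'w',round(o['grip_width'],4))
    for q in t: print('go',(100*(np.array(q)-o['position'][:len(q)])).round(2))
E
python3 -c "
from h import *
st((.4695,.2855,.026)); c=cams.camera('wrist'); st()"
```

```text
t 3.85 tcp [0.4883 0.276  0.072 ] yaw -98.7 z [ 0.046  0.007 -0.999] f [ 0.2 -0.2 -0.4] w 0.0525
go [-1.88  0.95 -4.6 ]
t 3.9 tcp [0.4886 0.2762 0.0723] yaw -98.7 z [ 0.047  0.007 -0.999] f [-0.2 -0.2  0. ] w 0.0521
```

>>> carry_out(
  steps=[
    [[-1,0.5,0],0,0.4],
    [[-1,0.5,0],0,0.4],
    [[0,0,-1],0,0.4],
    [[0,0,-1],0,0.4],
    [[0,0,0],0,0.4],
  ],
)

```text
time: 4.4
position: [0.4674, 0.2887, 0.0545]
tool_rot: [-0.652, 0.758, -0.014, 0.023]
ft_force: [0.1, 0.4, -0.3]
grip_width: 0.0523
```

```bash
python3 -c "
from h import *
st((.4695,.2855,.026))"
```

```text
t 4.4 tcp [0.4674 0.2887 0.0545] yaw -98.6 z [ 0.053  0.01  -0.999] f [ 0.1  0.4 -0.3] w 0.0523
go [ 0.21 -0.32 -2.85]
```

>>> carry_out(
  steps=[
    [[0.1,-0.3,-1],0,0.4],
    [[0,0,-1],0,0.4],
    [[0,0,-0.5],0,0.4],
    [[0,0,-0.3],0,0.4],
    [[0,0,0],0,0.4],
  ],
)

```text
time: 4.9
position: [0.4687, 0.2851, 0.023]
tool_rot: [-0.652, 0.758, -0.013, 0.023]
ft_force: [-1.8, 0.0, 9.6]
grip_width: 0.052
```

```bash
python3 -c "
from h import *
st((.4695,.2855,.026))
c=shot('wrist','w3'); cv2.imwrite('pics/w3b.png',cv2.imread('pics/w3.png')[150:400,120:520])"
```

```text
t 4.9 tcp [0.4687 0.2851 0.023 ] yaw -98.6 z [ 0.052  0.009 -0.999] f [-1.8  0.   9.6] w 0.052
go [0.08 0.04 0.3 ]
```

View pics/w3b.png

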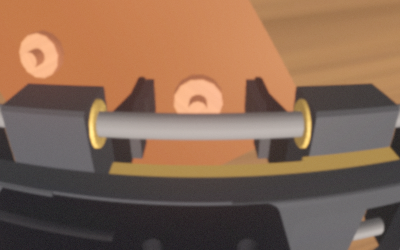

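>>> carry_out(
  steps=[
    [[0,0,0.3],0,0.4],
    [[0,0,0],0,0.75],
    [[0,0,0],0,0.9],
    [[0,0,0],0,0.9],
    [[0,0,0],0,0.9],
  ],
  squeeze=25,
)

```text
time: 5.45
position: [0.4693, 0.285, 0.0261]
tool_rot: [-0.651, 0.758, -0.014, 0.023]
ft_force: [-0.1, 0.1, 0.3]
grip_width: 0.0279
```

>>> carry_out(
  steps=[
    [[0,0,2],0,0.9],
    [[0,0,3.5],0,0.9],
    [[0,0,3.5],0,0.9],
    [[0,0,3.5],0,0.9],
    [[-0.4,-2,2],0,0.9],
    [[-0.4,-3.8,1],0,0.9],
    [[-0.4,-3.8,0],0,0.9],
    [[-0.4,-3.8,0],0,0.9],
    [[-0.4,-3.8,0],0,0.9],
    [[-0.4,-3.8,0],0,0.9],
  ],
)

```text
time: 6.45
position: [0.4433, 0.0721, 0.1863]
tool_rot: [-0.655, 0.755, -0.015, 0.024]
ft_force: [0.8, 0.1, -0.4]
grip_width: 0.0266
```

>>> carry_out(
  steps=[
    [[-0.2,-3.8,0],0,0.9],
    [[-0.2,-3.8,0],0,0.9],
    [[-0.2,-3.8,0],0,0.9],
    [[0,-2.5,0],0,0.9],
    [[0,-1,0],0,0.9],
    [[0,0,0],0,0.9],
  ],
)

```text
time: 7.05
position: [0.4352, -0.0866, 0.1863]
tool_rot: [-0.653, 0.757, -0.016, 0.024]
ft_force: [0.3, 0.4, -0.3]
grip_width: 0.0269
```

```bash
python3 -c "
from h import *
st((.437,-.078,.125)); shot('scene','s1');shot('top','t1')
a,b=load('scene0')['pixels'],load('s1')['pixels']"
```

```text
t 7.05 tcp [ 0.4352 -0.0866  0.1863] yaw -98.4 z [ 0.057  0.008 -0.998] f [ 0.3  0.4 -0.3] w 0.0269
go [ 0.18  0.86 -6.13]
```

>>> carry_out(
  steps=[
    [[-0.1,0.4,-2],0,0.9],
    [[-0.1,0.4,-2],0,0.9],
    [[0,0,-1.5],0,0.9],
    [[0,0,0],0,0.9],
    [[0,0,0],0,0.4],
    [[0,0,0],0,0.4],
    [[0,0,0],0,0.4],
    [[0,0,2],0,0.4],
    [[0,0,3],0,0.4],
    [[0,0,1],0,0.4],
  ],
)

```text
time: 8.15
position: [0.4327, -0.068, 0.194]
tool_rot: [-0.658, 0.752, -0.015, 0.025]
ft_force: [0.5, 0.3, 0.1]
grip_width: 0.0519
```

```bash
python3 -c "
from h import *
st((.509,.3745,.1)); shot('wrist','w4')
for f in['w4']:
    c,b=castings(f)
    for ce,s in b: print(f,ce.round(1),s[2:],onz(c,*ce,.012,True).round(4))
i=cv2.imread('pics/w4.png')[60:320,120:520]; cv2.imwrite('pics/w4b.png',cv2.resize(i,None,fx=1.6,fy=1.6))"
```

```text
t 8.15 tcp [ 0.4327 -0.068   0.194 ] yaw -97.6 z [ 0.056  0.01  -0.998] f [0.5 0.3 0.1] w 0.0519
go [ 7.63 44.25 -9.4 ]
w4 [ 53.4 148.7] [ 13  18 149] [0.5453 0.3063 0.012 ]
w4 [ 34.6 180.2] [ 11  17 117] [0.5088 0.3724 0.012 ]
w4 [326.1 190.8] [ 23  23 424] [ 0.4317 -0.0722  0.012 ]
```

View pics/w4b.png

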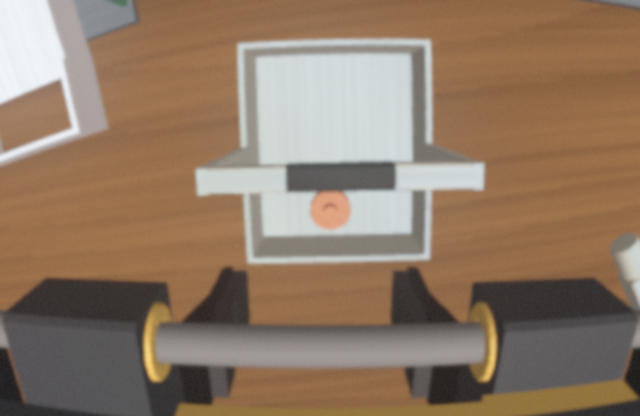

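>>> carry_out(
  steps=[
    [[0,3.8,0],0,0.4],
    [[0,3.8,0],0,0.4],
    [[0,3.8,0],0,0.4],
    [[0,3.8,0],0,0.4],
    [[0,3.8,0],0,0.4],
    [[0,3.8,0],0,0.4],
    [[1,3.8,0],0,0.4],
    [[2,3.8,-1],0,0.4],
    [[2.5,3.0,-1.5],0,0.4],
    [[2.5,1.5,-1.5],0,0.4],
  ],
)

```text
time: 9.2
position: [0.5148, 0.2912, 0.1591]
tool_rot: [-0.655, 0.755, -0.022, 0.031]
ft_force: [0.4, 0.5, -0.3]
grip_width: 0.0519
```

>>> carry_out(
  steps=[
    [[1.5,0,-2],0,0.4],
    [[0,0,-2],0,0.4],
    [[0,0,0],0,0.4],
  ],
)

```text
time: 9.5
position: [0.5334, 0.295, 0.116]
tool_rot: [-0.656, 0.753, -0.022, 0.032]
ft_force: [-1.1, 0.2, -0.1]
grip_width: 0.0523
```

```bash
python3 -c "
from h import *
st((.5457,.308,.026))
shot('wrist','w5'); c,b=castings('w5')
for ce,s in b: print(ce.round(1),s[2:],onz(c,*ce,.012,True).round(4))"
```

```text
t 9.5 tcp [0.5334 0.295  0.116 ] yaw -97.8 z [ 0.078  0.009 -0.997] f [-1.1  0.2 -0.1] w 0.0523
go [ 1.23  1.3  -9.  ]
[564.2   5.5] [ 77  14 329] [0.7159 0.0119 0.012 ]
[ 15.6 119.7] [  35  192 1305] [0.693  0.6556 0.012 ]
[82.2 64.1] [ 75  41 389] [0.7167 0.5175 0.012 ]
[ 69.8 151.4] [16  8 36] [0.6301 0.5501 0.012 ]
```

```bash
python3 -c "
from h import *
c=load('w5')
for p in [(.5457,.308,.012),(.509,.3745,.012)]:
    u,v=proj(c,p,True); print(u,v,c['pixels'][int(v),int(u)])
cv2.imwrite('pics/w5b.png',cv2.imread('pics/w5.png')[100:400,100:540])"
```

```text
303.896061009432 200.0265770539619 [255 198 157]
236.74628468723517 249.341276859932 [241 178 134]
```

View pics/w5b.png

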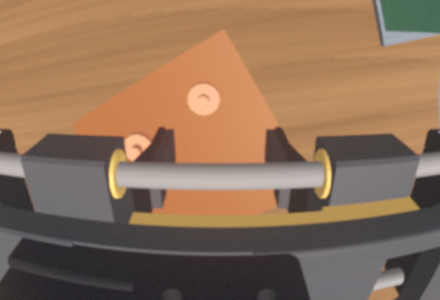

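>>> carry_out(
  steps=[
    [[0.6,0.7,-1],0,0.4],
    [[0.5,0.6,-1],0,0.4],
    [[0,0,-1.5],0,0.4],
    [[0,0,-1.5],0,0.4],
    [[0,0,-1],0,0.4],
    [[0,0,0],0,0.4],
  ],
)

```text
time: 10.15
position: [0.5476, 0.3097, 0.0563]
tool_rot: [-0.656, 0.754, -0.024, 0.037]
ft_force: [0.4, 0.1, 0.2]
grip_width: 0.0522
```

```bash
python3 -c "
from h import *
st((.544,.308,.027))"
```

```text
t 10.15 tcp [0.5476 0.3097 0.0563] yaw -97.9 z [ 0.087  0.012 -0.996] f [0.4 0.1 0.2] w 0.0522
go [-0.36 -0.17 -2.93]
```

>>> carry_out(
  steps=[
    [[-0.4,-0.2,-1],0,0.4],
    [[0,0,-1],0,0.4],
    [[0,0,-0.5],0,0.4],
    [[0,0,0],0,0.4],
    [[0,0,0],0,0.4],
  ],
)

```text
time: 10.65
position: [0.5433, 0.3074, 0.0296]
tool_rot: [-0.656, 0.754, -0.024, 0.037]
ft_force: [0.6, -0.1, 0.0]
grip_width: 0.0522
```

```bash
python3 -c "
from h import *
st((.544,.308,.027))"
```

```text
t 10.65 tcp [0.5433 0.3074 0.0296] yaw -97.9 z [ 0.087  0.012 -0.996] f [ 0.6 -0.1  0. ] w 0.0522
go [ 0.07  0.06 -0.26]
```

Close and rise; test whether faster inward motion undoes the tilt.

>>> carry_out(
  steps=[
    [[0,0,-0.3],0,0.4],
    [[0,0,0],0,0.8],
    [[0,0,0],0,0.9],
    [[0,0,0],0,0.9],
    [[0,0,0],0,0.9],
    [[0,0,2],0,0.9],
    [[0,0,4],0,0.9],
    [[0,0,4.5],0,0.9],
    [[0,0,4.5],0,0.9],
    [[0,0,1],0,0.9],
  ],
)

```text
time: 11.65
position: [0.5411, 0.3065, 0.1895]
tool_rot: [-0.656, 0.754, -0.023, 0.034]
ft_force: [1.5, 1.2, -1.3]
grip_width: 0.0263
```

>>> carry_out(
  steps=[
    [[-3.5,0,0],0,0.9],
    [[-3.5,0,0],0,0.9],
    [[-3.5,-2,0],0,0.9],
    [[0,-3.8,0],0,0.9],
    [[0,-3.8,0],0,0.9],
    [[0,-3.8,0],0,0.9],
    [[0,-3.8,0],0,0.9],
    [[0,-3.8,0],0,0.9],
    [[0,-3.8,0],0,0.9],
    [[0,-3.8,0],0,0.9],
  ],
)

```text
time: 12.65
position: [0.4285, 0.0163, 0.1904]
tool_rot: [-0.66, 0.75, -0.022, 0.037]
ft_force: [0.3, 0.1, -0.4]
grip_width: 0.0264
```

```bash
python3 -c "
from h import *
st((.435,-.09,.13))"
```

```text
t 12.65 tcp [0.4285 0.0163 0.1904] yaw -97.2 z [ 0.085  0.016 -0.996] f [ 0.3  0.1 -0.4] w 0.0264
go [  0.65 -10.63  -6.04]
```

>>> carry_out(
  steps=[
    [[0.3,-3.5,0],0,0.9],
    [[0,-3.5,0],0,0.9],
    [[0,-3.0,0],0,0.9],
    [[0,-1.0,-1],0,0.9],
    [[0,0,-2],0,0.9],
    [[0,0,-2],0,0.9],
    [[0,0,-1],0,0.9],
    [[0,0,0],0,0.9],
  ],
)

```text
time: 13.45
position: [0.4285, -0.1013, 0.1249]
tool_rot: [-0.656, 0.753, -0.021, 0.036]
ft_force: [0.1, 0.2, -0.3]
grip_width: 0.0263
```

```bash
python3 -c "
from h import *
st((.433,-.105,.13))"
```

```text
t 13.45 tcp [ 0.4285 -0.1013  0.1249] yaw -97.8 z [ 0.082  0.016 -0.997] f [ 0.1  0.2 -0.3] w 0.0263
go [ 0.45 -0.37  0.51]
```

>>> carry_out(
  steps=[
    [[0.3,-0.2,0],0,0.9],
    [[0,0,0],0,0.9],
    [[0,0,0],0,0.4],
    [[0,0,0],0,0.4],
    [[0,0,0],0,0.4],
    [[0,0,3],0,0.4],
    [[0,0,4],0,0.4],
    [[0,3,0],0,0.4],
    [[0,3.8,0],0,0.4],
    [[0,3.8,0],0,0.4],
  ],
)

```text
time: 14.45
position: [0.4353, 0.0018, 0.2005]
tool_rot: [-0.653, 0.756, -0.025, 0.039]
ft_force: [1.0, -0.8, 0.1]
grip_width: 0.052
```

>>> carry_out(
  steps=[
    [[0,3.8,0],0,0.4],
    [[0,3.8,0],0,0.4],
    [[0,3.8,0],0,0.4],
    [[0,3.8,0],0,0.4],
    [[0,3.8,0],0,0.4],
    [[0,3.8,0],0,0.4],
    [[0.5,3.8,-0.5],0,0.4],
    [[2.0,2,-1],0,0.4],
    [[2.5,1,-1],0,0.4],
    [[0,0,0],0,0.4],
  ],
)

```text
time: 15.45
position: [0.4846, 0.3157, 0.18]
tool_rot: [-0.655, 0.753, -0.028, 0.045]
ft_force: [0.7, 0.4, 0.5]
grip_width: 0.0524
```

```bash
python3 -c "
from h import *
st((.507,.3745,.1))
shot('wrist','w6'); c=load('w6'); print(proj(c,(.509,.3745,.012),True))
cv2.imwrite('pics/w6b.png',cv2.resize(cv2.imread('pics/w6.png')[60:300],(800,300)))"
```

```text
t 15.45 tcp [0.4846 0.3157 0.18  ] yaw -97.9 z [ 0.104  0.016 -0.994] f [0.7 0.4 0.5] w 0.0524
go [ 2.24  5.88 -8.  ]
(np.float64(265.17041127486846), np.float64(184.9666177999594))
```

View pics/w6b.png

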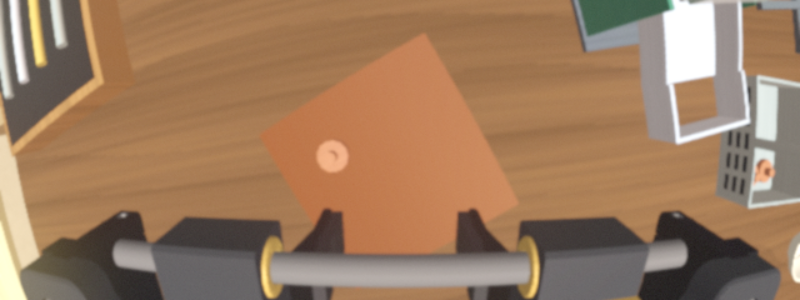

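>>> carry_out(
  steps=[
    [[0.6,2,-1.5],0,0.4],
    [[0.6,2,-2],0,0.4],
    [[0.6,1.5,-2],0,0.4],
    [[0,0,-2],0,0.4],
    [[0,0,-2],0,0.4],
    [[0,0,-1],0,0.4],
    [[0,0,0],0,0.4],
  ],
)

```text
time: 16.2
position: [0.4952, 0.3665, 0.0757]
tool_rot: [-0.654, 0.755, -0.027, 0.041]
ft_force: [-0.1, 0.3, 0.3]
grip_width: 0.0522
```

```bash
python3 -c "
from h import *
st((.5067,.3745,.027))"
```

```text
t 16.2 tcp [0.4952 0.3665 0.0757] yaw -98.1 z [ 0.097  0.013 -0.995] f [-0.1  0.3  0.3] w 0.0522
go [ 1.15  0.8  -4.87]
```

>>> carry_out(
  steps=[
    [[0.6,0.4,-1],0,0.4],
    [[0.5,0.4,-1],0,0.4],
    [[0,0,-1],0,0.4],
    [[0,0,-0.5],0,0.4],
    [[0,0,0],0,0.4],
    [[0,0,0],0,0.4],
  ],
)

```text
time: 16.8
position: [0.5087, 0.375, 0.0407]
tool_rot: [-0.653, 0.755, -0.028, 0.043]
ft_force: [0.5, -0.4, 0.1]
grip_width: 0.0522
```

```bash
python3 -c "
from h import *
st((.5067,.3743,.027))"
```

```text
t 16.8 tcp [0.5087 0.375  0.0407] yaw -98.2 z [ 0.101  0.014 -0.995] f [ 0.5 -0.4  0.1] w 0.0522
go [-0.2  -0.07 -1.37]
```

>>> carry_out(
  steps=[
    [[-0.2,0,-0.7],0,0.4],
    [[0,0,-0.6],0,0.4],
    [[0,0,0],0,0.4],
    [[0,0,0],0,0.8],
    [[0,0,0],0,0.9],
    [[0,0,0],0,0.9],
    [[0,0,0],0,0.9],
    [[0,0,2],0,0.9],
  ],
)

```text
time: 17.6
position: [0.5047, 0.3742, 0.0454]
tool_rot: [-0.654, 0.755, -0.027, 0.041]
ft_force: [0.4, -0.2, -0.7]
grip_width: 0.0262
```

>>> carry_out(
  steps=[
    [[0,0,5],0,0.9],
    [[0,0,5],0,0.9],
    [[0,0,5],0,0.9],
    [[0,0,5],0,0.9],
    [[0,0,0],0,0.9],
    [[0,0,0],0,0.9],
  ],
)

```text
time: 18.2
position: [0.5035, 0.3734, 0.2534]
tool_rot: [-0.653, 0.755, -0.027, 0.042]
ft_force: [0.1, -0.8, -0.8]
grip_width: 0.0265
```

```bash
python3 -c "
from h import *
st((.435,.1,.2))"
```

```text
t 18.2 tcp [0.5035 0.3734 0.2534] yaw -98.2 z [ 0.099  0.013 -0.995] f [ 0.1 -0.8 -0.8] w 0.0265
go [ -6.85 -27.34  -5.34]
```

>>> carry_out(
  steps=[
    [[-4.5,0,0],0,0.9],
    [[-4.5,0,0],0,0.9],
    [[2,0,0],0,0.9],
    [[0,0,0],0,0.9],
  ],
)

```text
time: 18.6
position: [0.4262, 0.37, 0.247]
tool_rot: [-0.653, 0.756, -0.026, 0.035]
ft_force: [0.4, 0.7, 0.8]
grip_width: 0.0265
```

```bash
python3 -c "
from h import *
st((.435,.1,.2))"
```

```text
t 18.6 tcp [0.4262 0.37   0.247 ] yaw -98.3 z [ 0.087  0.007 -0.996] f [0.4 0.7 0.8] w 0.0265
go [  0.88 -27.    -4.7 ]
```

>>> carry_out(
  steps=[
    [[0,-4,-1],0,0.9],
    [[0,-4,-1],0,0.9],
    [[0,-4,-1],0,0.9],
    [[0,-4,-1],0,0.9],
    [[0,-4,-1],0,0.9],
    [[0,-4,0],0,0.9],
    [[0,-4,0],0,0.9],
    [[0,-4,0],0,0.9],
    [[0,-4,0],0,0.9],
    [[0,-4,0],0,0.9],
  ],
)

```text
time: 19.6
position: [0.4183, -0.0391, 0.1849]
tool_rot: [-0.657, 0.754, -0.018, 0.029]
ft_force: [1.1, 0.6, -1.0]
grip_width: 0.0267
```

```bash
python3 -c "
from h import *
st((.432,-.05,.13))"
```

```text
t 19.6 tcp [ 0.4183 -0.0391  0.1849] yaw -97.8 z [ 0.068  0.01  -0.998] f [ 1.1  0.6 -1. ] w 0.0267
go [ 1.37 -1.09 -5.49]
```

>>> carry_out(
  steps=[
    [[0.6,0,-1],0,0.9],
    [[0.5,0,-2],0,0.9],
    [[0,0,-2],0,0.9],
    [[0,0,-0.5],0,0.9],
    [[0,0,0],0,0.9],
    [[0,0,0],0,0.9],
  ],
)

```text
time: 20.2
position: [0.4296, -0.0434, 0.1246]
tool_rot: [-0.652, 0.758, -0.016, 0.028]
ft_force: [0.2, 0.4, -0.1]
grip_width: 0.0265
```

```bash
python3 -c "
from h import *
st((.432,-.045,.13))"
```

```text
t 20.2 tcp [ 0.4296 -0.0434  0.1246] yaw -98.6 z [ 0.063  0.011 -0.998] f [ 0.2  0.4 -0.1] w 0.0265
go [ 0.24 -0.16  0.54]
```

>>> carry_out(
  steps=[
    [[0,0,0],0,0.4],
    [[0,0,0],0,0.4],
    [[0,0,0],0,0.4],
    [[0,0,4],0,0.4],
    [[0,0,4],0,0.4],
    [[0,0,4],8.5,0.3],
    [[0,0,0],8.5,0.3],
    [[0,0,0],8.5,0.3],
    [[0,0,0],8.5,0.3],
    [[0,0,0],8.5,0.3],
  ],
)

```text
time: 21.2
position: [0.4302, -0.042, 0.2539]
tool_rot: [0.885, -0.464, 0.01, -0.032]
ft_force: [0.5, 0.8, -0.1]
grip_width: 0.0606
```

>>> carry_out(
  steps=[
    [[0.5,-0.8,0],8.5,0.3],
    [[1,-0.8,0],8.5,0.3],
    [[1,-0.8,0],8.5,0.3],
    [[1,-0.8,0],8.5,0.3],
    [[0.5,0,0],8,0.3],
    [[0,0,0],4,0.3],
    [[0,0,0],0,0.3],
  ],
)

```text
time: 21.9
position: [0.4708, -0.0747, 0.2574]
tool_rot: [0.997, -0.073, -0.0, -0.032]
ft_force: [-0.4, 0.4, 0.8]
grip_width: 0.0608
```

```bash
python3 -c "
from h import *
st((.473,-.082,.157)); shot('wrist','w7'); cv2.imwrite('pics/w7b.png',cv2.resize(cv2.imread('pics/w7.png')[:,:],(800,500)))
c=load('w7'); print(c['eye'])"
```

```text
t 21.9 tcp [ 0.4708 -0.0747  0.2574] yaw -8.4 z [ 0.005  0.064 -0.998] f [-0.4  0.4  0.8] w 0.0608
go [  0.22  -0.73 -10.04]
[ 0.48193887 -0.0091539   0.40271967]
```

View pics/w7b.png

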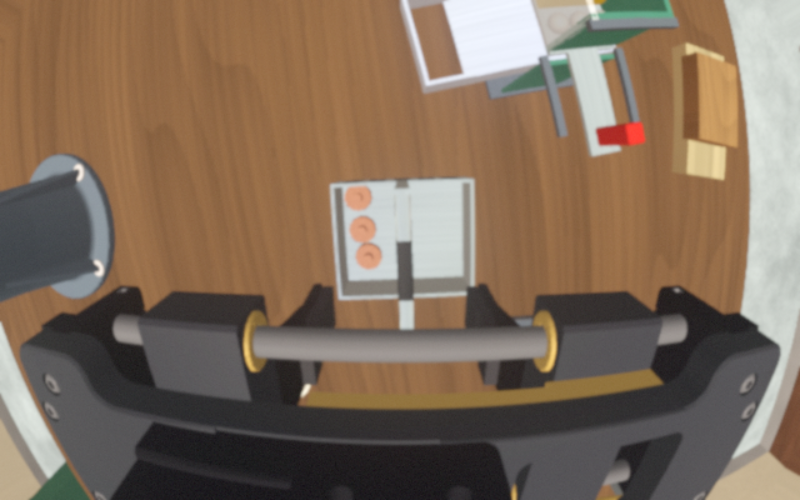

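```bash
python3 -c "
from h import *
c=load('w7'); k=lambda x,y,z: onz(c,x/1.25,y/1.25,z,True).round(4)
print('bar',k(402.5,182,.155),k(406.5,325,.155),'sleeve',k(404,241,.155),k(405,300,.155))
print('rim',k(331,182,.055),k(474,179,.055),k(476,296,.055),k(338,299,.055))
print('mouth',k(401,0,.108),k(426,92,.108),k(551,53,.108))
print('red',k(604,135,.185),k(640,133,.185),k(645,145,.185))
"
```

```text
bar [ 0.4807 -0.0227  0.155 ] [ 0.4693 -0.1203  0.155 ] sleeve [ 0.4761 -0.0609  0.155 ] [ 0.4709 -0.1016  0.155 ]
rim [ 0.4162 -0.0181  0.055 ] [ 0.5447 -0.0342  0.055 ] [ 0.5348 -0.1455  0.055 ] [ 0.4026 -0.1291  0.055 ]
mouth [0.5007 0.1195 0.108 ] [0.5081 0.0407 0.108 ] [0.6139 0.0647 0.108 ]
red [ 0.6076 -0.0066  0.185 ] [ 0.636  -0.0066  0.185 ] [ 0.6392 -0.0145  0.185 ]
```

>>> carry_out(
  steps=[
    [[0.2,-0.7,0],1.7,0.4],
    [[0,0,-2],0,0.5],
    [[0,0,-2.5],0,0.5],
    [[0,0,-2.5],0,0.5],
    [[0,0,-1.5],0,0.5],
    [[0,0,-0.5],0,0.5],
    [[0,0,0],0,0.5],
  ],
)

```text
time: 22.65
position: [0.4724, -0.0812, 0.1678]
tool_rot: [0.997, -0.064, 0.003, -0.031]
ft_force: [-0.0, 0.3, 1.2]
grip_width: 0.0436
```

```bash
python3 -c "
from h import *
st((.4735,-.0825,.156))"
```

```text
t 22.65 tcp [ 0.4724 -0.0812  0.1678] yaw -7.3 z [ 0.01   0.062 -0.998] f [-0.   0.3  1.2] w 0.0436
go [ 0.11 -0.13 -1.18]
```

>>> carry_out(
  steps=[
    [[0.1,-0.1,-0.7],0.5,0.5],
    [[0,0,-0.5],0,0.5],
    [[0,0,0],0,0.5],
    [[0,0,0],0,0.7],
    [[0,0,0],0,1],
    [[0,0,0],0,1],
    [[0,0,0],0,1],
    [[0,0,0],0,1],
  ],
  squeeze=50,
)

```text
time: 23.45
position: [0.4746, -0.0828, 0.1579]
tool_rot: [0.998, -0.059, 0.005, -0.03]
ft_force: [-3.0, -0.3, 2.4]
grip_width: 0.0112
```

```bash
python3 -c "
from h import *
st()"
```

```text
t 23.45 tcp [ 0.4746 -0.0828  0.1579] yaw -6.8 z [ 0.014  0.059 -0.998] f [-3.  -0.3  2.4] w 0.0112
```

>>> carry_out(
  steps=[
    [[0,0,0.5],0,1],
    [[0,0,0.4],0,1],
    [[-0.5,0,0],0,1],
    [[-0.5,0.5,0],1,1],
    [[0,1,0],2,1],
    [[0,2,0],2,1],
    [[0,2,0],2,1],
    [[0,2,0],2,1],
    [[0,1,0],1,1],
    [[0,0,0],1,1],
  ],
)

```text
time: 24.45
position: [0.4608, 0.0085, 0.1659]
tool_rot: [0.999, 0.044, 0.0, -0.032]
ft_force: [0.2, -1.0, -4.1]
grip_width: 0.0094
```

```bash
python3 -c "
from h import *
st((.4836,.0835,.162))
shot('scene','s2'); shot('top','t2')
i=cv2.imread('pics/s2.png')[130:270,240:440]; j=cv2.imread('pics/t2.png')[130:230,240:400]
cv2.imwrite('pics/st2.png',np.hstack([cv2.resize(i,(400,280),interpolation=cv2.INTER_CUBIC),cv2.resize(j,(400,280),interpolation=cv2.INTER_CUBIC)]))"
```

```text
t 24.45 tcp [0.4608 0.0085 0.1659] yaw 5.0 z [-0.003  0.063 -0.998] f [ 0.2 -1.  -4.1] w 0.0094
go [ 2.28  7.5  -0.39]
```

View pics/st2.png

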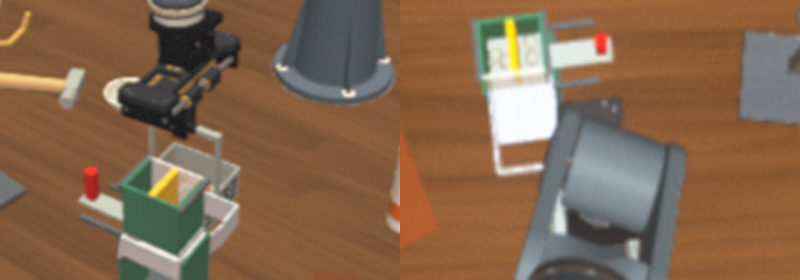

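>>> carry_out(
  steps=[
    [[0,1.5,0],0,1],
    [[0,2,0],0,1],
    [[0,2,0],0,1],
    [[0,1.5,0],0,1],
    [[0,0.5,0],0,1],
    [[0,0,0],0,1],
  ],
)

```text
time: 25.15
position: [0.4645, 0.0785, 0.166]
tool_rot: [0.999, 0.04, 0.002, -0.029]
ft_force: [0.6, -0.0, -4.7]
grip_width: 0.0096
```

```bash
python3 -c "
from h import *
st((.4836,.0835,.162)); shot('wrist','w8'); cv2.imwrite('pics/w8b.png',cv2.resize(cv2.imread('pics/w8.png')[:300],(800,375)))"
```

```text
t 25.15 tcp [0.4645 0.0785 0.166 ] yaw 4.5 z [ 0.003  0.058 -0.998] f [ 0.6 -0.  -4.7] w 0.0096
go [ 1.91  0.5  -0.4 ]
```

View pics/w8b.png

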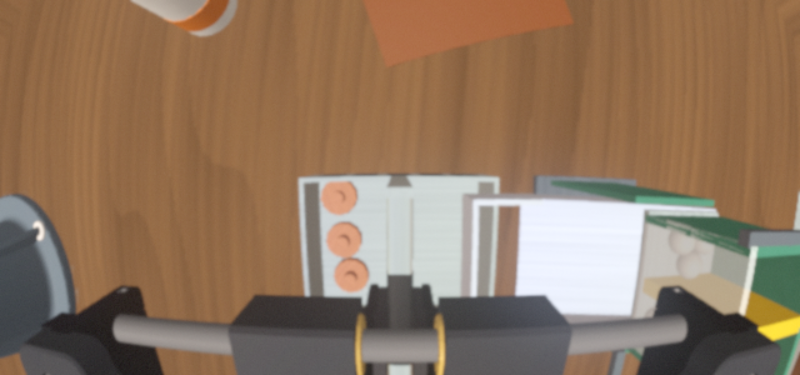

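```bash
python3 -c "
from h import *
c=load('w8'); k=lambda x,y,z: onz(c,x/1.25,y/1.25,z,True).round(4)
print('mouth corner outer',k(463,194,.108),k(463,290,.108),'along +y side',k(640,202,.108))
print('basket rim',k(299,178,.063),k(499,178,.063))
print('bar far end',k(388,176,.163),k(411,176,.163))
print('sleeve y',k(400,275,.163))
print('hopper top +y -x corner', k(740,232,.215))
"
```

```text
mouth corner outer [0.4953 0.1298 0.108 ] [0.5014 0.0765 0.108 ] along +y side [0.6075 0.1376 0.108 ]
basket rim [0.3963 0.1289 0.063 ] [0.5263 0.1391 0.063 ]
bar far end [0.456  0.1385 0.163 ] [0.4647 0.1392 0.163 ]
sleeve y [0.4637 0.0998 0.163 ]
hopper top +y -x corner [0.5792 0.1376 0.215 ]
```

>>> carry_out(
  steps=[
    [[0.5,0.4,0],0,1],
    [[0.6,0.2,0],0,1],
    [[0.4,0.1,0],0,1],
    [[0,0,0],0,1],
  ],
)

```text
time: 25.6
position: [0.4823, 0.0831, 0.1661]
tool_rot: [0.999, 0.038, 0.004, -0.029]
ft_force: [-0.0, 0.0, -4.9]
grip_width: 0.0091
```

```bash
python3 -c "
from h import *
st((.4815,.0855,.158))"
```

```text
t 25.6 tcp [0.4823 0.0831 0.1661] yaw 4.3 z [ 0.005  0.057 -0.998] f [-0.   0.  -4.9] w 0.0091
go [-0.08  0.24 -0.81]
```

Good; lower to the bench until the force changes, then release.

>>> carry_out(
  steps=[
    [[0,0.2,0],0,1],
    [[0,0,-0.3],0,1],
    [[0,0,-0.3],0,1],
    [[0,0,-0.2],0,1],
    [[0,0,0],0,1],
  ],
)

```text
time: 26.1
position: [0.4828, 0.0847, 0.1576]
tool_rot: [0.999, 0.038, 0.004, -0.028]
ft_force: [0.3, -1.0, -2.8]
grip_width: 0.0093
```

```bash
python3 -c "
from h import *
st((.4815,.0855,.158))"
```

```text
t 26.1 tcp [0.4828 0.0847 0.1576] yaw 4.3 z [ 0.006  0.057 -0.998] f [ 0.3 -1.  -2.8] w 0.0093
go [-0.13  0.08  0.04]
```

>>> carry_out(
  steps=[
    [[0,0,-0.1],0,0.8],
    [[0,0,0],0,0.5],
    [[0,0,0],0,0.5],
    [[0,0,0],0,0.5],
    [[0,0,1],0,0.5],
    [[0,0,2.5],0,0.5],
    [[0,0,3.5],0,0.5],
    [[0,0,3],0,0.5],
    [[0,0,1],0,0.5],
    [[0,0,0],0,0.5],
  ],
)

```text
time: 27.1
position: [0.4822, 0.0852, 0.275]
tool_rot: [0.999, 0.038, 0.005, -0.028]
ft_force: [-0.5, 0.1, -1.6]
grip_width: 0.0436
```

```bash
python3 -c "
from h import *
st(); shot('wrist','w9'); shot('top','t3'); shot('scene','s3')
c=load('w9'); k=lambda x,y,z: onz(c,x,y,z,True).round(4)
def red(f,fish):
    c=load(f); p=c['pixels'].astype(int); m=(p[...,0]>150)&(p[...,1]<60)&(p[...,2]<60)
    for ce,s in blobs(c,m,8,3000): print(f,ce.round(1),s,np.linalg.norm(ce))
red('t3',0);red('w9',1);red('s3',0)"
```

```text
t 27.1 tcp [0.4822 0.0852 0.275 ] yaw 4.3 z [ 0.008  0.057 -0.998] f [-0.5  0.1 -1.6] w 0.0436
t3 [319.9 145.4] [319 143   3   6  11] 351.3864158204476
s3 [234.1 111.3] [228 108  13   8  80] 259.1720694104594
s3 [285.1 221.6] [282 215   7  15  73] 361.096831281124
```

>>> carry_out(
  steps=[
    [[0.8,-2,0],0,0.5],
    [[1.3,-2.5,0],0,0.5],
    [[1.6,-2.8,0],0,0.5],
    [[1.6,-2.8,0],0,0.5],
    [[1.6,-2.8,0],0,0.5],
    [[1.6,-2.5,0],0,0.5],
    [[1.6,-1.5,0],0,0.5],
    [[1,-0.5,0],0,0.5],
    [[0.5,0,0],0,0.5],
    [[0,0,0],0,0.5],
  ],
)

```text
time: 28.25
position: [0.5917, -0.0926, 0.2583]
tool_rot: [0.999, 0.038, -0.012, -0.034]
ft_force: [0.3, -0.2, 0.4]
grip_width: 0.0435
```

```bash
cat >> h.py <<'E'
def reds(f,lo=60):
    c=load(f); p=c['pixels'].astype(int); m=(p[...,0]>140)&(p[...,1]<80)&(p[...,2]<80)
    return c,blobs(c,m,lo,9000),m
E
python3 -c "
from h import *
st(); shot('wrist','w10'); c,b,m=reds('w10')
for ce,s in b: print(ce.round(1),s)
cv2.imwrite('pics/w10b.png',cv2.resize(cv2.imread('pics/w10.png')[:300],(800,375)))"
```

```text
t 28.25 tcp [ 0.5917 -0.0926  0.2583] yaw 4.4 z [-0.027  0.068 -0.997] f [ 0.3 -0.2  0.4] w 0.0435
[383.4 109.8] [372  99  25  19 272]
```

View pics/w10b.png

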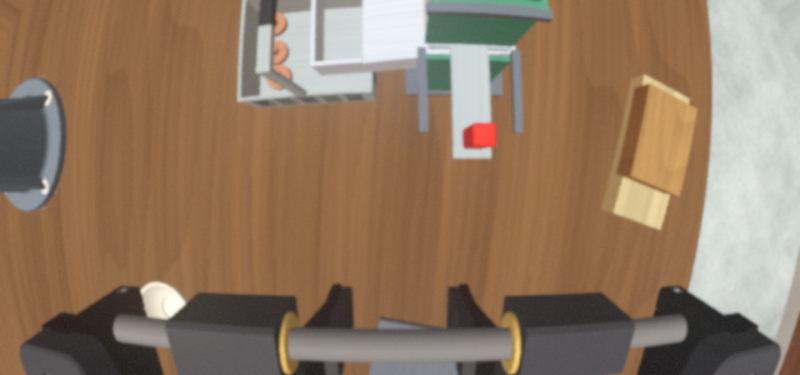

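```bash
python3 -c "
from h import *
c=load('w10'); s=load('s3'); t=load('t3')
a=ray(c,388,108.8,True); print('w10 z.185',onz(c,388,108.8,.185,True),'base',onz(c,373.5,112.5,.14,True))
print(tri(a,ray(s,285.3,216.5)), tri(a,ray(s,285.3,216.5),ray(t,320,144.5)))
k=lambda x,y,z: onz(c,x/1.25,y/1.25,z,True).round(4)
print('stem tip', k(454,158,.14),k(491,157,.14), 'stem root',k(451,46,.14),k(489,46,.14))
print('hopper face edge z.215',k(427,40,.215),k(550,18,.215))
print('mouth',k(314,63,.108),k(417,70,.108))"
```

```text
w10 z.185 [ 0.63269226 -0.00754438  0.185     ] base [ 0.62909323 -0.008137    0.14      ]
(array([ 0.63311364, -0.006365  ,  0.17960511]), [np.float64(0.0009327609831850989), np.float64(0.0009327609831853198)]) (array([ 0.63243155, -0.00641032,  0.17902202]), [np.float64(0.0015208923976134778), np.float64(0.0004944589568928366), np.float64(0.001079829335320298)])
stem tip [ 0.6213 -0.0209  0.14  ] [ 0.6468 -0.0175  0.14  ] stem root [0.6136 0.0578 0.14  ] [0.64   0.0614 0.14  ]
hopper face edge z.215 [0.595  0.0357 0.215 ] [0.6579 0.0583 0.215 ]
mouth [0.5114 0.048  0.108 ] [0.5917 0.0457 0.108 ]
```

>>> carry_out(
  steps=[
    [[0.8,2,0],0,0.5],
    [[0.8,2.2,0],0,0.5],
    [[0.8,2.2,0],0,0.5],
    [[0.8,1.4,0],0,0.5],
    [[0.5,0.4,0],0,0.5],
    [[0,0,0],0,0.5],
  ],
)

```text
time: 28.9
position: [0.6242, -0.0022, 0.2581]
tool_rot: [0.998, 0.04, -0.016, -0.035]
ft_force: [0.1, -0.7, 0.4]
grip_width: 0.0433
```

```bash
python3 -c "
from h import *
st((.6325,-.0075,.172))"
```

```text
t 28.9 tcp [ 0.6242 -0.0022  0.2581] yaw 4.7 z [-0.035  0.069 -0.997] f [ 0.1 -0.7  0.4] w 0.0433
go [ 0.83 -0.53 -8.61]
```

>>> carry_out(
  steps=[
    [[0.8,-0.5,-1],0,0.5],
    [[0,0,-2],0,0.5],
    [[0,0,-2],0,0.5],
    [[0,0,-1],0,0.5],
    [[0,0,0],0,0.5],
    [[0,0,0],0,0.5],
  ],
)

```text
time: 29.5
position: [0.6336, -0.0133, 0.1945]
tool_rot: [0.999, 0.038, -0.015, -0.034]
ft_force: [0.5, -0.4, -0.2]
grip_width: 0.0437
```

```bash
python3 -c "
from h import *
st((.6325,-.0075,.172))"
```

```text
t 29.5 tcp [ 0.6336 -0.0133  0.1945] yaw 4.5 z [-0.033  0.066 -0.997] f [ 0.5 -0.4 -0.2] w 0.0437
go [-0.11  0.58 -2.25]
```

>>> carry_out(
  steps=[
    [[0,0.4,-0.8],0,0.5],
    [[0,0,-0.8],0,0.5],
    [[0,0,-0.6],0,0.5],
    [[0,0,0],0,0.5],
    [[0,0,0],0,0.7],
    [[0,0,0],0,0.9],
    [[0,0,0],0,1],
    [[0,0,0],0,1],
  ],
  squeeze=25,
)

```text
time: 30.3
position: [0.6348, -0.0095, 0.1732]
tool_rot: [0.999, 0.039, -0.014, -0.033]
ft_force: [-7.3, -1.9, 1.0]
grip_width: 0.0191
```

```bash
python3 -c "
from h import *
st((.6325,-.0075,.172))"
```

```text
t 30.3 tcp [ 0.6348 -0.0095  0.1732] yaw 4.5 z [-0.03   0.065 -0.997] f [-7.3 -1.9  1. ] w 0.0191
go [-0.23  0.2  -0.12]
```

>>> carry_out(
  steps=[
    [[-0.2,0,0],0,1],
    [[0,0,0],0,1],
    [[0,0,0],0,1],
  ],
)

```text
time: 30.6
position: [0.6321, -0.0097, 0.1733]
tool_rot: [0.999, 0.039, -0.014, -0.033]
ft_force: [-1.9, -0.1, -1.1]
grip_width: 0.0139
```

```bash
python3 -c "
from h import *
st((.6325,-.0075,.172))"
```

```text
t 30.6 tcp [ 0.6321 -0.0097  0.1733] yaw 4.5 z [-0.03   0.064 -0.997] f [-1.9 -0.1 -1.1] w 0.0139
go [ 0.04  0.22 -0.13]
```

>>> carry_out(
  steps=[
    [[0.07,-0.8,0],0,1],
    [[0.07,-0.8,0],0,1],
    [[0.07,-0.8,0],0,1],
    [[0.03,-0.5,0],0,1],
    [[0,0,0],0,1],
  ],
)

```text
time: 31.1
position: [0.635, -0.039, 0.1732]
tool_rot: [0.999, 0.039, -0.013, -0.035]
ft_force: [-1.0, 1.5, -0.0]
grip_width: 0.014
```

```bash
python3 -c "
from h import *
st((.6356,-.0507,.173))"
```

```text
t 31.1 tcp [ 0.635  -0.039   0.1732] yaw 4.5 z [-0.029  0.069 -0.997] f [-1.   1.5 -0. ] w 0.014
go [ 0.06 -1.17 -0.02]
```

>>> carry_out(
  steps=[
    [[0.04,-0.5,0],0,1],
    [[0.04,-0.4,0],0,1],
    [[0,-0.1,0],0,1],
    [[0,0,0],0,1],
  ],
)

```text
time: 31.5
position: [0.6361, -0.0502, 0.1732]
tool_rot: [0.999, 0.038, -0.013, -0.035]
ft_force: [-0.7, 2.4, -0.0]
grip_width: 0.0138
```

```bash
python3 -c "
from h import *
st((.6356,-.0507,.173)); shot('wrist','w11');shot('scene','s4');shot('top','t4')"
```

```text
t 31.5 tcp [ 0.6361 -0.0502  0.1732] yaw 4.4 z [-0.029  0.069 -0.997] f [-0.7  2.4 -0. ] w 0.0138
go [-0.05 -0.05 -0.02]
```

>>> carry_out(
  steps=[
    [[0,0,0],0,1],
    [[0,0,0],0,1],
    [[0,0,0],0,1],
    [[0,0,0],0,1],
    [[0,0,0],0,1],
    [[0,0,0],0,1],
    [[0,0,0],0,1],
    [[0,0,0],0,1],
    [[0,0,0],0,1],
    [[0,0,0],0,1],
  ],
)

```text
time: 32.65
position: [0.6361, -0.0502, 0.1732]
tool_rot: [0.999, 0.039, -0.013, -0.034]
ft_force: [0.1, 0.8, -0.2]
grip_width: 0.0138
```

```bash
python3 -c "
from h import *
st(); shot('wrist','w12'); shot('scene','s5')
a=cv2.imread('pics/w12.png')[0:140,200:480]; b=cv2.imread('pics/s5.png')[190:300,260:400]
cv2.imwrite('pics/x12.png',np.vstack([cv2.resize(a,(560,280),interpolation=cv2.INTER_CUBIC),cv2.resize(b,(382,300),interpolation=cv2.INTER_CUBIC)[:,:].copy() if 0 else cv2.resize(b,(560,300),interpolation=cv2.INTER_CUBIC)]))"
```

```text
t 32.65 tcp [ 0.6361 -0.0502  0.1732] yaw 4.5 z [-0.029  0.067 -0.997] f [ 0.1  0.8 -0.2] w 0.0138
```

View pics/x12.png

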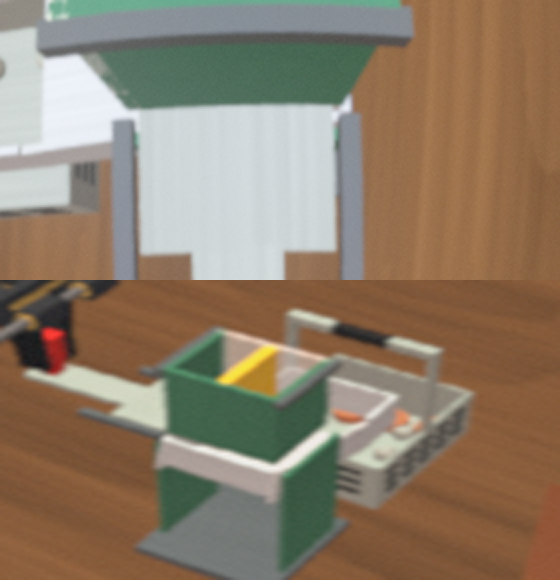

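>>> carry_out(
  steps=[
    [[-0.07,0.8,0],0,1],
    [[-0.08,0.9,0],0,1],
    [[-0.08,0.9,0],0,1],
    [[-0.06,0.7,0],0,1],
    [[-0.03,0.3,0],0,1],
    [[0,0.2,0],0,1],
    [[0,0.2,0],0,1],
    [[0,0,0],0,1],
  ],
)

```text
time: 33.55
position: [0.6321, -0.0096, 0.1733]
tool_rot: [0.999, 0.04, -0.013, -0.031]
ft_force: [-0.8, -2.2, -0.7]
grip_width: 0.0137
```

```bash
python3 -c "
from h import *
st((.6321,-.0097,.1733))"
```

```text
t 33.55 tcp [ 0.6321 -0.0096  0.1733] yaw 4.6 z [-0.029  0.061 -0.998] f [-0.8 -2.2 -0.7] w 0.0137
go [-0.   -0.01  0.  ]
```

>>> carry_out(
  steps=[
    [[0,0.2,0],0,1],
    [[0,0.3,0],0,1],
    [[0,0.3,0],0,1],
  ],
)

```text
time: 33.85
position: [0.6322, -0.0093, 0.1733]
tool_rot: [0.999, 0.041, -0.014, -0.024]
ft_force: [-2.4, -9.2, -0.8]
grip_width: 0.014
```

```bash
python3 -c "
from h import *
st((.6321,-.0097,.1733))"
```

```text
t 33.85 tcp [ 0.6322 -0.0093  0.1733] yaw 4.8 z [-0.03   0.046 -0.999] f [-2.4 -9.2 -0.8] w 0.014
go [-0.01 -0.04 -0.  ]
```

>>> carry_out(
  steps=[
    [[0,0,0],0,0.5],
    [[0,0,0],0,0.5],
    [[0,0,0],0,0.5],
    [[0,0,0],0,0.5],
    [[0,0,2],0,0.5],
    [[0,0,3],0,0.5],
    [[0,0,3.5],0,0.5],
    [[0,0,2],0,0.5],
    [[-1,0.5,0.5],0,0.5],
    [[-2,1,0.3],0,0.5],
  ],
)

```text
time: 34.85
position: [0.6025, 0.0095, 0.2886]
tool_rot: [0.999, 0.039, -0.014, -0.028]
ft_force: [-0.1, 0.1, 0.4]
grip_width: 0.0435
```

>>> carry_out(
  steps=[
    [[-2,1.2,0],0,0.5],
    [[-2,1.2,0],0,0.5],
    [[-2,1.2,0],0,0.5],
    [[-2,1.2,0],0,0.5],
    [[-2,1.2,0],0,0.5],
    [[-1,1,0],0,0.5],
    [[0,0.5,0],0,0.5],
    [[0,0,0],0,0.5],
  ],
)

```text
time: 35.65
position: [0.4769, 0.093, 0.2835]
tool_rot: [0.999, 0.04, -0.02, -0.031]
ft_force: [0.2, -0.4, -0.1]
grip_width: 0.0437
```

```bash
python3 -c "
from h import *
st((.4825,.0845,.1576)); shot('wrist','w13')
c,b,m=reds('w13'); t=load('t4'); 
print(load('w13')['eye'])"
```

```text
t 35.65 tcp [0.4769 0.093  0.2835] yaw 4.7 z [-0.043  0.06  -0.997] f [ 0.2 -0.4 -0.1] w 0.0437
go [  0.56  -0.85 -12.59]
[0.47762752 0.15974547 0.42856631]
```

>>> carry_out(
  steps=[
    [[0.3,-0.5,-1.5],0,0.5],
    [[0.3,-0.3,-3],0,0.5],
    [[0,0,-3],0,0.5],
    [[0,0,-2],0,0.5],
    [[0,0,-1],0,0.5],
    [[0,0,0],0,0.5],
    [[0,0,0],0,0.5],
  ],
)

```text
time: 36.4
position: [0.4931, 0.081, 0.1757]
tool_rot: [0.999, 0.039, -0.014, -0.029]
ft_force: [0.4, -0.6, 0.9]
grip_width: 0.0438
```

```bash
python3 -c "
from h import *
st((.4825,.0845,.1576))"
```

```text
t 36.4 tcp [0.4931 0.081  0.1757] yaw 4.5 z [-0.03   0.058 -0.998] f [ 0.4 -0.6  0.9] w 0.0438
go [-1.06  0.35 -1.81]
```

>>> carry_out(
  steps=[
    [[-0.6,0.2,0],0,0.5],
    [[-0.4,0.1,0],0,0.5],
    [[0,0,-0.7],0,0.5],
    [[0,0,-0.7],0,0.5],
    [[0,0,-0.4],0,0.5],
    [[0,0,0],0,0.5],
  ],
)

```text
time: 37.0
position: [0.4844, 0.0842, 0.1597]
tool_rot: [0.999, 0.039, -0.01, -0.029]
ft_force: [0.1, 0.6, 0.3]
grip_width: 0.0433
```

```bash
python3 -c "
from h import *
st((.4825,.0845,.1576))"
```

```text
t 37.0 tcp [0.4844 0.0842 0.1597] yaw 4.5 z [-0.022  0.057 -0.998] f [0.1 0.6 0.3] w 0.0433
go [-0.19  0.03 -0.21]
```

>>> carry_out(
  steps=[
    [[-0.2,0,-0.2],0,0.5],
    [[0,0,0],0,0.7],
    [[0,0,0],0,1],
    [[0,0,0],0,1],
    [[0,0,0],0,1],
    [[0,0,0],0,1],
    [[0,0,0],0,1],
  ],
  squeeze=55,
)

```text
time: 37.7
position: [0.4829, 0.0841, 0.1574]
tool_rot: [0.999, 0.039, -0.01, -0.029]
ft_force: [1.4, -0.3, -1.3]
grip_width: 0.0096
```

```bash
python3 -c "
from h import *
st()"
```

```text
t 37.7 tcp [0.4829 0.0841 0.1574] yaw 4.5 z [-0.021  0.057 -0.998] f [ 1.4 -0.3 -1.3] w 0.0096
```

>>> carry_out(
  steps=[
    [[0,0,0.4],0,1],
    [[0,0,0.3],0,1],
    [[0,0,0],0,1],
    [[-0.6,0,0],0,1],
    [[-0.8,-0.1,0],0,1],
    [[-0.6,-0.5,0],0,1],
    [[0,-1,0],0,1],
    [[0,-1.5,0],0,1],
    [[0,-2,0],0,1],
    [[0,-2,0],0,1],
  ],
)

```text
time: 38.7
position: [0.4568, 0.0112, 0.1633]
tool_rot: [0.999, 0.041, -0.013, -0.029]
ft_force: [0.9, -0.5, -3.5]
grip_width: 0.0093
```

```bash
python3 -c "
from h import *
st((.46,-.03,.166))"
```

```text
t 38.7 tcp [0.4568 0.0112 0.1633] yaw 4.8 z [-0.028  0.057 -0.998] f [ 0.9 -0.5 -3.5] w 0.0093
go [ 0.32 -4.12  0.27]
```

>>> carry_out(
  steps=[
    [[0,-2,0],0,1],
    [[0,-2,0],-1,1],
    [[0,-2,0.5],-1.5,1],
    [[0,-2,1.5],-1.5,1],
    [[0,-2,2],-1.5,1],
    [[0,-2,2],-1.5,1],
    [[0,-2,2],-1.5,1],
    [[0,-2,2],-1.5,1],
    [[0,-1,1],0,1],
    [[0,0,0],0,1],
  ],
)

```text
time: 39.7
position: [0.4523, -0.1767, 0.2768]
tool_rot: [0.998, -0.054, -0.01, -0.028]
ft_force: [0.6, -0.1, -4.9]
grip_width: 0.0092
```

```bash
python3 -c "
from h import *
st((.424,-.256,.307)); shot('scene','s6'); shot('wrist','w14')
i=cv2.imread('pics/s6.png')[90:250,200:400]
cv2.imwrite('pics/s6b.png',cv2.resize(i,(750,600),interpolation=cv2.INTER_CUBIC))"
```

```text
t 39.7 tcp [ 0.4523 -0.1767  0.2768] yaw -6.2 z [-0.017  0.056 -0.998] f [ 0.6 -0.1 -4.9] w 0.0092
go [-2.83 -7.93  3.02]
```

>>> carry_out(
  steps=[
    [[-0.7,0,1.5],0,1],
    [[-0.8,-0.5,1.5],0,1],
    [[-0.8,-1.5,0.3],0,1],
    [[-0.5,-2,0],-0.5,1],
    [[0,-2,0],0,1],
    [[0,-1.5,0],0,1],
    [[0,-0.5,0],0,1],
    [[0,0,0],0,1],
  ],
)

```text
time: 40.6
position: [0.4161, -0.2457, 0.2999]
tool_rot: [0.998, -0.055, -0.021, -0.039]
ft_force: [-0.8, 0.2, -4.2]
grip_width: 0.0096
```

```bash
python3 -c "
from h import *
st((.424,-.256,.307),(.532,-.2687,.307)); shot('wrist','w15')"
```

```text
t 40.6 tcp [ 0.4161 -0.2457  0.2999] yaw -6.2 z [-0.038  0.08  -0.996] f [-0.8  0.2 -4.2] w 0.0096
go [ 0.79 -1.03  0.71]
go [11.59 -2.3   0.71]
```

>>> carry_out(
  steps=[
    [[0,-0.5,0.4],-0.5,1],
    [[0,-0.4,0.3],0,1],
    [[0,0,0],0,1],
    [[0.8,-0.1,0],0,1],
    [[1,-0.12,0],0,1],
    [[0.5,-0.06,0],0,1],
    [[0,0,0],0,1],
  ],
)

```text
time: 41.35
position: [0.4418, -0.2552, 0.3075]
tool_rot: [0.997, -0.058, -0.021, -0.04]
ft_force: [0.1, 0.8, -5.2]
grip_width: 0.0092
```

```bash
python3 -c "
from h import *
st((.532,-.2687,.307)); o=robot.get_obs()['position']; print('lateral y should be',-.2687+(.532-o[0])*.12)
shot('scene','s7'); shot('top','t7')"
```

```text
t 41.35 tcp [ 0.4418 -0.2552  0.3075] yaw -6.5 z [-0.037  0.083 -0.996] f [ 0.1  0.8 -5.2] w 0.0092
go [ 9.02 -1.35 -0.05]
lateral y should be -0.2578715477197097
```

>>> carry_out(
  steps=[
    [[1,-0.35,0],0,1],
    [[1.2,-0.16,0],0,1],
    [[1.2,-0.16,0],0,1],
    [[1.2,-0.16,0],0,1],
    [[1.2,-0.16,0],0,1],
    [[0.8,-0.1,0],0,1],
    [[0.4,0,0],0,1],
    [[0,0,0],0,1],
  ],
)

```text
time: 42.25
position: [0.5182, -0.2666, 0.3063]
tool_rot: [0.997, -0.058, -0.021, -0.041]
ft_force: [0.3, 0.1, -4.2]
grip_width: 0.0092
```

```bash
python3 -c "
from h import *
st((.532,-.2687,.248)); o=robot.get_obs()['position']; print('lateral y should be',-.2687+(.532-o[0])*.12)"
```

```text
t 42.25 tcp [ 0.5182 -0.2666  0.3063] yaw -6.5 z [-0.038  0.084 -0.996] f [ 0.3  0.1 -4.2] w 0.0092
go [ 1.38 -0.21 -5.83]
lateral y should be -0.26703909811475285
```

>>> carry_out(
  steps=[
    [[0.8,-0.1,0],0,1],
    [[0.5,-0.1,-0.5],0,1],
    [[0,0,-1],0,1],
    [[0,0,-1],0,1],
    [[0,0,-1],0,1],
    [[0,0,-0.5],0,1],
    [[0,0,0],0,1],
  ],
)

```text
time: 42.95
position: [0.53, -0.2679, 0.2614]
tool_rot: [0.997, -0.058, -0.024, -0.042]
ft_force: [-0.4, 0.6, -4.3]
grip_width: 0.0091
```

```bash
python3 -c "
from h import *
st((.532,-.2687,.248))"
```

```text
t 42.95 tcp [ 0.53   -0.2679  0.2614] yaw -6.5 z [-0.042  0.086 -0.995] f [-0.4  0.6 -4.3] w 0.0091
go [ 0.2  -0.08 -1.34]
```

>>> carry_out(
  steps=[
    [[0.2,0,-0.3],0,1],
    [[0,0,-0.5],0,1],
    [[0,0,-0.3],0,1],
    [[0,0,-0.2],0,1],
    [[0,0,0],0,1],
  ],
)

```text
time: 43.45
position: [0.5327, -0.2685, 0.2506]
tool_rot: [0.997, -0.058, -0.022, -0.041]
ft_force: [-1.4, 0.2, -2.7]
grip_width: 0.0092
```

```bash
python3 -c "
from h import *
st((.532,-.2687,.248)); shot('scene','s8'); shot('top','t8')"
```

```text
t 43.45 tcp [ 0.5327 -0.2685  0.2506] yaw -6.6 z [-0.04   0.084 -0.996] f [-1.4  0.2 -2.7] w 0.0092
go [-0.07 -0.02 -0.26]
```

>>> carry_out(
  steps=[
    [[0,0,-0.2],0,1],
    [[0,0,-0.2],0,1],
    [[0,0,-0.1],0,1],
  ],
)

```text
time: 43.85
position: [0.533, -0.2685, 0.25]
tool_rot: [0.997, -0.058, -0.021, -0.04]
ft_force: [-2.5, 1.2, 1.1]
grip_width: 0.0094
```

```bash
python3 -c "
from h import *
st((.532,-.2687,.248)); shot('scene','s9')
i=cv2.imread('pics/s9.png')[90:250,180:380]
cv2.imwrite('pics/s9b.png',cv2.resize(i,(750,600),interpolation=cv2.INTER_CUBIC))"
```

```text
t 43.85 tcp [ 0.533  -0.2685  0.25  ] yaw -6.6 z [-0.038  0.083 -0.996] f [-2.5  1.2  1.1] w 0.0094
go [-0.1  -0.02 -0.2 ]
```

>>> carry_out(
  steps=[
    [[-0.1,0,-0.1],0,1],
    [[0,0,0],0,0.88],
    [[0,0,0],0,0.8],
    [[0,0,0],0,0.7],
    [[0,0,0],0,0.6],
    [[0,0,0],0,0.5],
    [[0,0,0],0,0.5],
    [[0,0,0],0,0.5],
  ],
)

```text
time: 44.7
position: [0.5333, -0.2696, 0.2481]
tool_rot: [0.997, -0.058, -0.02, -0.039]
ft_force: [-0.8, 1.1, -0.2]
grip_width: 0.0421
```

```bash
python3 -c "
from h import *
st(); shot('scene','s10')
a,b=load('s9')['pixels'].astype(int),load('s10')['pixels'].astype(int)
d=np.abs(a-b).sum(2)[90:260,180:400]>60; ys,xs=np.nonzero(d); print(d.sum(), (xs.min()+180,xs.max()+180,ys.min()+90,ys.max()+90) if d.sum() else '')"
```

```text
t 44.7 tcp [ 0.5333 -0.2696  0.2481] yaw -6.6 z [-0.034  0.081 -0.996] f [-0.8  1.1 -0.2] w 0.0421
973 (np.int64(210), np.int64(271), np.int64(90), np.int64(199))
```

Released without load. Withdraw straight up, then let it settle.

>>> carry_out(
  steps=[
    [[0,0,0.7],0,0.5],
    [[0,0,1],0,0.5],
    [[0,0,1.5],0,0.5],
    [[0,0,2.5],0,0.5],
    [[0,0,3],0,0.5],
    [[0,0,3],0,0.5],
    [[-2,2,2],0,0.5],
    [[-3,3,1],0,0.5],
    [[-3,3,0],0,0.5],
    [[-2,2,0],0,0.5],
  ],
)

```text
time: 45.75
position: [0.4325, -0.1697, 0.4081]
tool_rot: [0.997, -0.059, -0.015, -0.036]
ft_force: [0.2, 0.4, -0.3]
grip_width: 0.0437
```

>>> carry_out(
  steps=[
    [[-2,4,0],0,0.5],
    [[-1,4,0],0,0.5],
    [[0,4,0],0,0.5],
    [[0,3,0],0,0.5],
    [[0,0,0],0,0.5],
    [[0,0,0],0,0.5],
    [[0,0,0],0,0.5],
    [[0,0,0],0,0.5],
    [[0,0,0],0,0.5],
    [[0,0,0],0,0.5],
  ],
)

```text
time: 46.75
position: [0.3978, -0.0157, 0.4162]
tool_rot: [0.998, -0.061, -0.008, -0.033]
ft_force: [0.5, -0.0, -0.5]
grip_width: 0.0434
```

```bash
python3 -c "
from h import *
st(); shot('scene','s11'); shot('top','t11'); c1=shot('scene','s12')
a,b=load('s11')['pixels'].astype(int),load('s12')['pixels'].astype(int); print('moving px',(np.abs(a-b).sum(2)>40).sum())
c,bb,m=reds('s11',20)
z,b0,_=reds('scene0',20); print('red now',[x[0].round(1) for x in bb],'start',[x[0].round(1) for x in b0])
i=cv2.resize(cv2.imread('pics/s11.png')[115:255,190:370],None,fx=3,fy=3,interpolation=cv2.INTER_CUBIC)
j=cv2.imread('pics/t11.png')[120:240,250:450]
j=cv2.resize(j,(256,154)); k=np.zeros((420,800,3),np.uint8); k[:,:540]=i; k[:154,540:796]=j
h=cv2.imread('pics/t11.png')[128:170,262:318]; k[170:170+190,540:793]=cv2.resize(h,(253,190),interpolation=cv2.INTER_CUBIC)
cv2.imwrite('pics/fin.png',k)"
```

```text
t 46.75 tcp [ 0.3978 -0.0157  0.4162] yaw -7.0 z [-0.012  0.067 -0.998] f [ 0.5 -0.  -0.5] w 0.0434
moving px 61
red now [array([234. , 111.2]), array([285.1, 220.5])] start [array([234. , 111.3]), array([285.2, 221.3])]
```

View pics/fin.png

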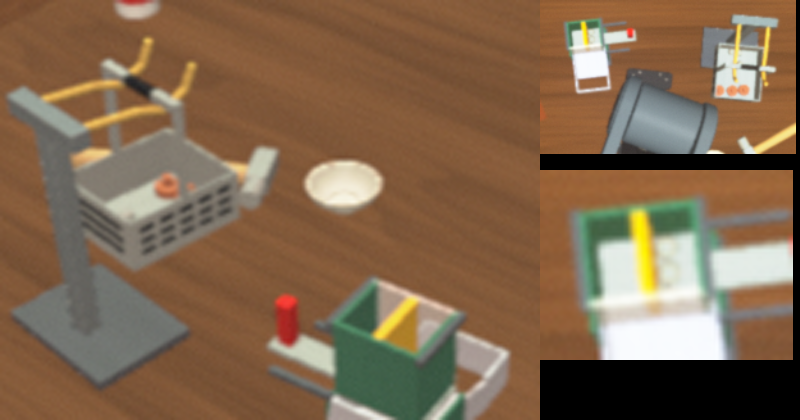

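>>> carry_out(
  steps=[
    [[0,0,0],0,0.5],
    [[0,0,0],0,0.5],
    [[0,0,0],0,0.5],
    [[0,0,0],0,0.5],
    [[0,0,0],0,0.5],
    [[0,0,0],0,0.5],
    [[0,0,0],0,0.5],
    [[0,0,0],0,0.5],
    [[0,0,0],0,0.5],
    [[0,0,0],0,0.5],
  ],
)

```text
time: 47.9
position: [0.3976, -0.0153, 0.4159]
tool_rot: [0.998, -0.061, -0.008, -0.033]
ft_force: [0.7, 0.3, -0.3]
grip_width: 0.0437
```

```bash
python3 -c "
from h import *
F=[shot('scene',f'e{i}')['pixels'].astype(int)[130:215,205:282] for i in range(8)]
print([int((np.abs(F[i]-F[0]).sum(2)>40).sum()) for i in range(8)], (np.abs(load('s11')['pixels'].astype(int)[130:215,205:282]-F[0]).sum(2)>40).sum())"
```

```text
[0, 0, 0, 0, 0, 0, 0, 0] 4
```

The basket is still.

```bash
python3 -c "
from h import *
print(robot.hand_in())"
```

```text
the job is handed in; nothing more can be done
None
```

The job is handed in at about 48 s: the basket hangs still by its bar on both prongs of the hook stand, with the charge in it. I put all three castings in the basket and set it under the chute. I pulled the gate about 40.7 mm, waited over a second, then pushed it shut until it pressed on its stop with about 9 N and would not move further.

**Last checks:**
- The final pictures show the bar on both prongs, the three castings inside, the charge cell empty and the reserve balls still in the hopper. The red block is back where it started, to within 1 px.
- Eight pictures in a row of the basket showed no change.
- The torch, dish and hammer were not touched.

**Checks that were weak or disagreed:**
- I did not count the balls in the basket one by one. I judged them by the empty charge cell, the clear gate travel and seeing balls in the basket.
- The lifted weight went from about 4.9 N without the balls to only 4.2–5.2 N with them. That reading is too noisy to confirm the count.
- The tool slowly picked up a tilt of up to 6 degrees during the moves. I worked around it, and it did no visible harm.

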